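# Hold the spring clip open over the price board

## Task

Take the tall blank price board out of the wooden rack and stand it upright in the groove of the raised aluminium stand, pushed down to the bottom of the groove and about centred along it, and let go of it. Then pick up the metal spring clip by its two finger plates and squeeze them all the way so that its jaws gape wide, and finish while holding it like that: jaws straddling the middle of the board's top edge, one on each side and reaching a little way (about 2 cm) down past the edge, the clip upright and not touching board or stand, ready for a price ticket to be slipped in. Leave the short board and everything else where it is.

Things in the scene. Friction and masses are not known exactly. Their poses are not given: they have to be found in the camera images.
- board: The tall price board: a blank stiff white plastic plate, 8 mm thick (its x axis), 80 mm wide (its y axis), 110 mm tall (its z axis), about 85 g. Origin at the centre of its bottom edge; z points up to the top edge. It starts standing upright in one of the rack's two grooves, either one.
- board_top (a point): Centre of the tall board's top edge, 110 mm above its origin; axes as the board's.
- short_board: The other white board in the rack: same 8 mm thickness and 80 mm width, but only 72 mm tall. Origin at the centre of its bottom edge, axes as for the tall board. It stays in its groove.
- rack: Fixed wooden rack, base 115 x 110 x 12 mm, with two grooves along its y axis, 35 mm either side of its origin along its x axis. Groove floors lie 12 mm above the table, lips rise to 36 mm above it; a groove is 11 mm wide, flared at the top. A board's thickness lies along the rack's x; 86 mm of the tall board stands above the lips. Origin on the table under the centre.
- stand: Fixed raised aluminium stand: base plate 100 x 110 x 10 mm, a narrow pillar, on top one groove along its y axis straight above its origin. Lips 100 mm long, top 69 mm above the table; head about 27 mm across. Either way round, a seated board's top edge is 155 mm above the table. Origin on the table under the centre.
- groove_floor (a point): Centre of the floor of the stand's groove, 45 mm above the table; axes as the stand's (groove along y). The groove is 24 mm deep, 11 mm wide in its lower 16 mm, flaring to about 19 mm at the top.
- clip: Metal spring clip, about 80 g, clothes-peg type: two levers 40 mm wide (its y axis) on a steel pin along y, 50 mm above its origin. Starts standing on the table on its shut jaws, finger plates up, z axis up. Origin midway between the jaw tips, at the bottom. Jaw legs below the pin are 6 mm thick with a 10 mm high rubber pad at the tip; finger plates reach 95 mm above the origin.
- clip_grip (a point): Point between the clip's two finger plates, 80 mm above its origin: squeeze here along the clip's x axis. Relaxed, the plates lean out 0.35 rad, 54 mm over their outer faces here, 66 mm at the upper ends. Squeezed they swing upright and parallel, 36 mm over all, against a firm stop. About 6 N starts them, 11 N holds them at the stop: grip with 25 N or more. Let go, the spring shuts.
- clip_mouth (a point): The clip's origin: midway between the jaw tips, level with the shut tips; axes as the clip's. Fully open, the tips are 34 mm apart (27 mm at the pads' upper ends, 10 mm above the tips) and still within 7 mm of this point's height.
- jaw_near (a joint): Angle by which the clip's jaw on its -x side is swung open: 0 relaxed with the jaws shut, 0.35 rad fully squeezed open. The two jaws always open equally.
- tape_roll: Clear tape roll, 48 mm across and 18 mm high, lying on the table; origin under its centre. Bystander.
- weight: Small brass paperweight with a knob, 40 mm across, 40 mm high; origin under its centre. Bystander.
- stone_ball_center (a point): Centre of a polished purple stone ball, 60 mm in diameter, resting in a small wooden ring on the table. Bystander.
- calculator: Grey calculator, 130 x 78 x 14 mm, lying on the table; origin under its centre. Bystander.
- mug: White mug, 76 mm across, 90 mm high; origin under its centre, handle to its +y. Bystander.

How it is judged (in metres and radians):
On the way:
1. the tall board stands in the stand's groove, down on its floor, let go (horizontal distance between board and groove_floor below 0.015 m and z of board in the frame of groove_floor between -0.003 and 0.004 m and angle between board's own z axis and vertical below 0.18 rad and angle between the x axis of board and the x axis of stand, either way round below 0.18 rad and contact force between the fingers and board below 0.3 N and linear speed of board below 0.02 m/s), for 0.3 s.
At the end, for the whole second after the job is handed in: Board let go, on the groove floor (4 mm), centred (15 mm), upright and in line (0.18 rad). Clip held still in the fingers, jaws over 0.28 rad open, upright and in line (0.25 rad), mouth 12-35 mm below the board top, within 12 mm of its mid-plane and 20 mm of its middle, touching neither (horizontal distance between board and groove_floor below 0.015 m and z of board in the frame of groove_floor between -0.003 and 0.004 m and angle between board's own z axis and vertical below 0.18 rad and angle between the x axis of board and the x axis of stand, either way round below 0.18 rad and contact force between each of the fingers, clip and board below 0.3 N and value of joint jaw_near above 0.28 rad and contact force between the fingers and clip above 3 N and contact force between clip and stand below 0.3 N and x of clip_mouth in the frame of board_top between -0.012 and 0.012 m and y of clip_mouth in the frame of board_top between -0.02 and 0.02 m and z of clip_mouth in the frame of board_top between -0.035 and -0.012 m and angle between the x axis of clip and the x axis of board, either way round below 0.25 rad and angle between clip's own z axis and vertical below 0.25 rad and linear speed of clip below 0.03 m/s); the arm keeps its last pose, push and grip.
It fails at once if a bystander is shifted by more than 30 mm (the short board included) (distance of any of short_board, tape_roll, weight, calculator, mug, stone_ball_center from where it was at the start of the episode above 0.03 m).
It also fails if it takes over 54 s, if anything falls off the work surface, if the arm or the gripper's body presses on something with over 40 N, if the wrist force passes 120 N, or if a joint passes its speed limit or range.

## Robot

A 6-joint arm with a two-finger parallel gripper is mounted at the origin on the work surface. World frame = base frame: x ahead of the robot, y to its left, z up, the work surface at z = 0. Lengths are in mm, angles in rad, forces in N, time in s.
With the tool pointing down it reaches from about 350 to 875 mm from the base axis. Payload 4.2 kg.
Tool frame: the origin (TCP) lies at the very end of the fingers, on their centre line; the grasp point (between the pads) lies 19 mm behind it (arm.grasp_offset is the distance from the TCP to the grasp point, in mm); z points along the fingers, y is the direction in which the jaws open and shut (so a half turn about z gives the same grasp; the last joint's range is limited). The gripper opens to 85 mm and grips with 20 to 120 N. Pads are 22 mm wide; open, the fingers measure 114 mm over their backs; the gripper's body (76 mm by 85 mm) begins 54 mm behind the grasp point. The pads swing forward as they close: fully open they stand 13 mm farther back than shut.
Start: joints at [-0.899, 0.385, 0.008, 0, -1.194, -0.259], TCP at [250.747, -572.473, 231.312] pointing down, gripper open.
Joint ranges: [-3.14, 3.14], [-1.21, 2.06], [-1.07, 1.41], [-3.16, 2.05], [-2.99, -0.16], [-3.1, 3.1]. Speed limits (rad/s): [2.79, 2.79, 3.14, 3.14, 3.14, 3.14].

## Interface

Orientations are given as a unit quaternion [x, y, z, w].
In Python, from bench import arm gives the robot as it stands.
- The arm moves only by the tool arm_command, never from a script. Its argument "commands" is one flat list of numbers, 4 for each row, row after row: the shift along the tool's x, y, z in m, then the turn about the tool's z in degrees. In form: [tx, ty, tz, roll, tx, ty, tz, roll, ...]. A call has exactly 5 rows; each row shifts and turns the pose as measured when the row begins, along the tool's axes as they then stand; what a row does not reach is not made up. A row lasts 1/10 s, in which the tool goes at most 50 mm and 8.59 degrees, less where a joint would pass 70% of its speed; a pose out of reach is approached as far as the arm can. A call with a gripper value outside its range is refused whole. "jaw" is the opening, from 0 (shut) to 1 (fully open), set as the call begins (left out, the last holds). The fingers move at their own pace and stop on an object; the grip force is fixed at half the most. Time passes only in rows, so rows that do not move let the fingers close, or fill a call up. It gives the time, the measured TCP pose, the force and the opening at its end, in the units of the state.
- arm.read_state(): the state, without advancing time (a new reading comes with each control period).
- arm.get_image(name): name is "scene" or "top" or "wrist"; returns the picture (384x512x3 uint8, red, green, blue); there is no depth.
- arm.camera_info(name): a dict with "camera_matrix" (3x3 intrinsics, pixels), "world_from_camera" (4x4, takes a point from camera to world coordinates). Camera axes: x right, y down, z forward; pixel columns grow to the right and rows downward; lengths in mm; the calibration is good to about 2 mm. A picture is of the moment at which its call begins: read the wrist's pose just before it. camera_info takes no time and is no camera call; for the wrist camera it gives the pose at the moment of the call.
- arm.job_done(): hands the job in, once; it reports no verdict.
Trained networks look in the newest picture that a camera, given by its name, has taken for a name from the list of things; names that differ only in an ending like _2 or _b are one class to them, and where a whole thing is asked for, a point or a joint stands for the part that bears it (a point fixed in the world has none). Each returns a list of dicts, best first, with "confidence" (0 to 1); they miss things now and then, are a little off and sometimes report something else, mostly with a low value. They report only what shows in the picture. A call takes as long as a camera call.
- arm.regions_of(camera, target): "mask" (384x512 bool, what is visible of it).
- arm.place_of(camera, target): "centre" ([x, y, z] in mm, in the coordinates of the camera as it stood for that picture, good to about 4 mm: a listed point, or the origin of a listed thing).
The state is a dict: "clock": time; "joints": joint angles; "joint_vel": joint speeds; "joint_efforts": joint torques, N m; "position": TCP position; "ee_rot": TCP orientation; "contact_force": force on the tool from outside, world axes, zero at the start; "wrist_torque": the same for the moment, N m; "gripper_width": finger opening in mm.
Only numpy, scipy, OpenCV 4.12 (cv2) and the standard library are available. Lean on these libraries where they do the work, as an engineer would, in place of code of your own. Each camera call takes 0.05 s, during which the arm holds its last target.

## Working session

There is one attempt and no reset: what is moved stays moved. The work goes in short steps, Python scripts to look and compute and a tool call to move; the robot and the scene stay as the last step left them, time stands still between calls to the robot, and variables do not carry over. Pictures are saved under pics/ and viewed, and the job is handed in when it is done.

Besides the shell and the picture viewer there is one more tool, called after "Emit:" by a JSON object that holds its "method" and its "body", one argument or row to a line. arm_command: Moves the arm, as the interface text tells. Its arguments: {"type":"object","properties":{"commands":{"type":"array"},"jaw":{"type":"number"}},"required":["commands"]}

```bash
mkdir -p pics; ls
python3 - <<'E'
from bench import arm
import cv2, numpy as np
print(arm.read_state())
for n in ["scene","top","wrist"]:
    im=arm.get_image(n); cv2.imwrite(f"pics/{n}0.png",im[:,:,::-1])
    ci=arm.camera_info(n); print(n,np.round(ci["camera_matrix"],1).tolist(),np.round(ci["world_from_camera"],3).tolist())
    T=np.array(ci["world_from_camera"])
    for t in ["board","board_top","short_board","rack","stand","groove_floor","clip","clip_grip","clip_mouth","tape_roll","weight","stone_ball_center","calculator","mug"]:
        try:
            for r in arm.place_of(n,t)[:2]:
                print(n,t,round(r["confidence"],2),np.round((T@np.append(r["centre"],1))[:3]).tolist())
        except Exception as e: print(t,e)
print(arm.read_state()["clock"])
E
```

```text
pics
{'clock': 0.0, 'joints': array([-8.99397563e-01,  3.85567390e-01,  6.62740252e-03, -5.00368604e-04,
       -1.19401567e+00, -2.58580256e-01]), 'joint_vel': array([ 9.38541367e-04, -6.58769683e-05, -1.32033943e-04,  6.85993950e-04,
        8.08719079e-04,  6.43846060e-04]), 'joint_efforts': array([-1.44280248e-04, -3.92287016e+01,  1.88402957e+01,  4.18639988e+00,
       -4.59456991e-03, -1.48598343e-05]), 'position': array([ 250.51504668, -571.9550394 ,  230.2154689 ]), 'ee_rot': array([-2.04856235e-01,  9.78791450e-01,  1.06930269e-03, -2.76288976e-04]), 'contact_force': array([-0.42718962, -0.0860009 , -0.25720183]), 'wrist_torque': array([0.02893168, 0.00720569, 0.00236801]), 'gripper_width': 85.31309409249405}
scene [[424.0, 0.0, 254.8], [0.0, 424.0, 191.3], [0.0, 0.0, 1.0]] [[-0.617, 0.516, -0.594, 1149.084], [0.787, 0.403, -0.467, 498.137], [-0.001, -0.756, -0.655, 745.082], [0.0, 0.0, 0.0, 1.0]]
scene board 0.56 [456.0, 237.0, 14.0]
scene board 0.54 [527.0, 37.0, 45.0]
scene board_top 0.55 [452.0, 235.0, 120.0]
scene short_board 0.58 [519.0, 221.0, 13.0]
scene rack 0.83 [
[... 949 characters left out ...]
0]
top groove_floor 0.7 [400.0, -91.0, -0.0]
top clip 0.6 [564.0, -241.0, 3.0]
top clip 0.56 [402.0, -92.0, -2.0]
top clip_grip 0.7 [566.0, -244.0, 77.0]
top clip_mouth 0.87 [563.0, -243.0, -1.0]
top clip_mouth 0.32 [448.0, 236.0, 12.0]
top tape_roll 0.64 [392.0, 98.0, 2.0]
top weight 0.79 [398.0, -91.0, -1.0]
top weight 0.68 [489.0, 232.0, 4.0]
top stone_ball_center 0.59 [724.0, 102.0, 33.0]
top calculator 0.93 [738.0, -113.0, 1.0]
top calculator 0.63 [745.0, 356.0, -1.0]
top mug 0.9 [748.0, 351.0, -0.0]
wrist [[312.5, 0.0, 255.3], [0.0, 312.5, 190.7], [0.0, 0.0, 1.0]] [[-0.402, 0.88, 0.253, 186.06], [0.916, 0.386, 0.111, -600.908], [-0.0, 0.277, -0.961, 374.005], [0.0, 0.0, 0.0, 1.0]]
2.25
```

View images.

View pics/scene0.png

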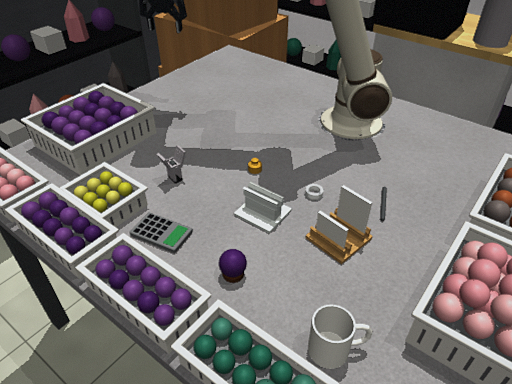

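View pics/top0.png

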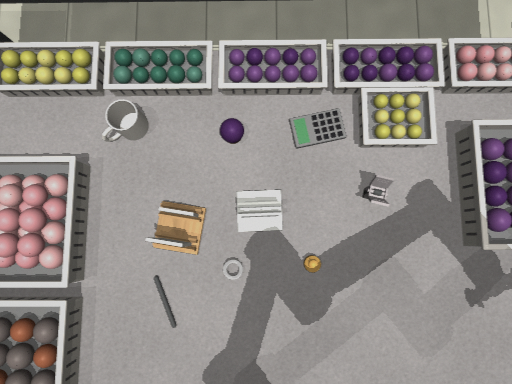

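The tall board is the one nearer the robot (top view about 170,243), the short one is at (180,212). The stand is at (260,210) and the clip at (377,190). I'll zoom in for the yaw angles.

Run:
```python
import cv2,numpy as np
im=cv2.imread("pics/top0.png")
def c(x,y,w,h,s): return cv2.resize(im[y:y+h,x:x+w],None,fx=s,fy=s,interpolation=cv2.INTER_CUBIC)
a=c(140,195,70,64,5.5);b=c(230,180,60,64,5.5)
cc=c(350,165,60,50,6)
H=360
out=np.zeros((600,800,3),np.uint8)
out[:a.shape[0],:a.shape[1]]=a; out[:b.shape[0],400:400+b.shape[1]]=b
s=c(355,170,45,40,6); out[355:355+240,:270]=s
cv2.imwrite("pics/z0.png",out)
```

```text
(no output)
```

View pics/z0.png

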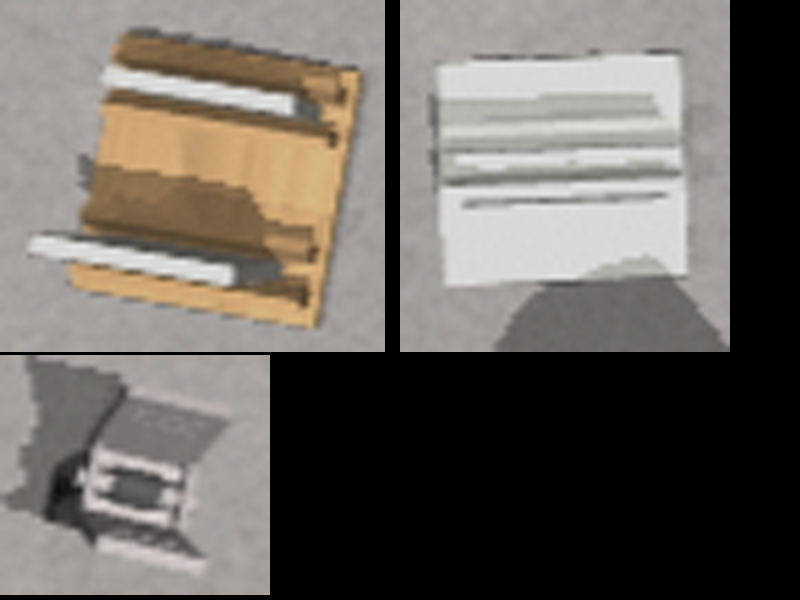

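```bash
cat > h.py <<'E'
from bench import arm
import cv2, numpy as np
from scipy.spatial.transform import Rotation as R
def bp(cam,u,v,z,T=None):
    ci=arm.camera_info(cam);K=np.array(ci["camera_matrix"]);T=np.array(ci["world_from_camera"]) if T is None else T
    d=T[:3,:3]@np.linalg.solve(K,[u,v,1.]);o=T[:3,3]
    return o+d*(z-o[2])/d[2]
def proj(cam,P,T=None):
    ci=arm.camera_info(cam);K=np.array(ci["camera_matrix"]);T=np.array(ci["world_from_camera"]) if T is None else T
    p=K@(T[:3,:3].T@(np.array(P)-T[:3,3]));return p[:2]/p[2]
def snap(n,name):
    im=arm.get_image(n);cv2.imwrite(f"pics/{name}.png",im[:,:,::-1]);return im
def place(n,t,T):
    return [(round(r["confidence"],2),np.round((T@np.append(r["centre"],1))[:3],1).tolist()) for r in arm.place_of(n,t)[:2]]
E
python3 - <<'E'
from h import *
def seg(n,p,q,z,f):
    a=bp("top",*f(*p),z);b=bp("top",*f(*q),z);d=a-b
    print(n,a.round(1),b.round(1),((a+b)/2).round(1),"len",round(np.linalg.norm(d),1),"ang of y axis",round(np.arctan2(-d[0],d[1]),3))
f=lambda x,y:(139.5+x/5.5+.09,194.5+y/5.5+.09)
g=lambda x,y:(229.5+(x-400)/5.5+.09,179.5+y/5.5+.09)
h=lambda x,y:(354.5+x/6+.08,169.5+(y-355)/6+.08)
seg("board",(32,244),(236,274),122,f)
seg("short",(106,75),(297,104),84,f)
seg("rackbase",(75,288),(316,326),12,f)
seg("standfar",(437,66),(682,53),10,g)
seg("standnear",(445,286),(688,277),10,g)
seg("lipnear",(445,184),(682,174),69,g)
seg("clipfar",(124,388),(231,411),95,h)
seg("clipnear",(98,545),(205,571),95,h)
s=arm.read_state();print(R.from_quat(s["ee_rot"]).as_matrix().round(3))
E
```

```text
board [458.4 276.4 122. ] [446.7 196.7 122. ] [452.6 236.6 122. ] len 80.6 ang of y axis -0.145
short [527. 260.  84.] [514.8 181.1  84. ] [520.9 220.6  84. ] len 79.9 ang of y axis -0.153
rackbase [438.8 290.3  12. ] [422.1 183.7  12. ] [430.5 237.   12. ] len 107.9 ang of y axis -0.155
standfar [573.2  89.8  10. ] [578.6 -20.   10. ] [575.9  34.9  10. ] len 109.9 ang of y axis 0.049
standnear [475.2  85.8  10. ] [478.9 -21.5  10. ] [477.1  32.1  10. ] len 107.4 ang of y axis 0.034
lipnear [516.5  82.4  69. ] [520.4 -16.2  69. ] [518.4  33.1  69. ] len 98.7 ang of y axis 0.039
clipfar [ 598.8 -226.7   95. ] [ 589.9 -266.    95. ] [ 594.4 -246.4   95. ] len 40.2 ang of y axis -0.222
clipnear [ 540.1 -214.5   95. ] [ 530.3 -253.4   95. ] [ 535.2 -234.    95. ] len 40.1 ang of y axis -0.246
[[-0.916 -0.401 -0.   ]
 [-0.401  0.916  0.   ]
 [ 0.     0.    -1.   ]]
```

```bash
cat >> h.py <<'E'
def plan(x,y,z,yaw,vmax=45,rmax=8,n=None,pos=None,Rm=None):
    """yaw: world angle (rad) of tool y axis. prints rows."""
    s=arm.read_state()
    p=np.array(s["position"]);M=R.from_quat(s["ee_rot"]).as_matrix()
    print("t",round(s["clock"],2),"pos",p.round(1),"tooly",round(np.arctan2(M[1,1],M[0,1]),4),"tilt z",M[:,2].round(4),"w",round(s["gripper_width"],1),"F",s["contact_force"].round(1),"J",s["joints"].round(2))
    t=np.array([x,y,z],float)
    cur=np.arctan2(M[1,1],M[0,1]); dy=(yaw-cur+np.pi)%(2*np.pi)-np.pi
    # choose: roll = -dy about tool z (down)
    k=n or int(max(1,np.ceil(np.linalg.norm(t-p)/vmax),np.ceil(abs(np.degrees(dy))/rmax)))
    rows=[]
    for i in range(k):
        d=M.T@((t-p)/k)
        r=-np.degrees(dy)/k
        rows.append([round(d[0]/1000,4),round(d[1]/1000,4),round(d[2]/1000,4),round(r,2)])
        M=M@R.from_euler('z',r,degrees=True).as_matrix()
    for r in rows: print(r)
E
python3 - <<'E'
from h import *
plan(400,100,235,3.141592-0.15,vmax=45,n=15)
E
```

```text
t 2.25 pos [ 250.7 -572.5  231.3] tooly 1.9836 tilt z [-0.  0. -1.] w 85.2 F [ 0.  -0.1  1.2] J [-0.9   0.38  0.01  0.   -1.19 -0.26]
[np.float64(-0.0271), np.float64(0.0371), np.float64(-0.0002), np.float64(-3.85)]
[np.float64(-0.0295), np.float64(0.0352), np.float64(-0.0002), np.float64(-3.85)]
[np.float64(-0.0318), np.float64(0.0331), np.float64(-0.0002), np.float64(-3.85)]
[np.float64(-0.034), np.float64(0.0309), np.float64(-0.0002), np.float64(-3.85)]
[np.float64(-0.036), np.float64(0.0285), np.float64(-0.0002), np.float64(-3.85)]
[np.float64(-0.0378), np.float64(0.0261), np.float64(-0.0002), np.float64(-3.85)]
[np.float64(-0.0395), np.float64(0.0235), np.float64(-0.0002), np.float64(-3.85)]
[np.float64(-0.041), np.float64(0.0208), np.float64(-0.0002), np.float64(-3.85)]
[np.float64(-0.0423), np.float64(0.018), np.float64(-0.0002), np.float64(-3.85)]
[np.float64(-0.0434), np.float64(0.0151), np.float64(-0.0002), np.float64(-3.85)]
[np.float64(-0.0443), np.float64(0.0121), np.float64(-0.0002), np.float64(-3.85)]
[np.float64(-0.045), np.float64(0.0091), np.float64(-0.0002), np.float64(-3.85)]
[np.float64(-0.0455), np.float64(0.0061), np.float64(-0.0002), np.float64(-3.85)]
[np.float64(-0.0458), np.float64(0.003), np.float64(-0.0002), np.float64(-3.85)]
[np.float64(-0.0459), np.float64(-0.0001), np.float64(-0.0002), np.float64(-3.85)]
```

Emit:
{"method": "arm_command", "body": {
  "commands": [-0.027,0.037,0,-4,-0.03,0.035,0,-4,-0.032,0.033,0,-4,-0.034,0.031,0,-4,-0.036,0.028,0,-4],
  "jaw": 0.5
}}

```text
clock: 2.75
position: [300.1, -346.3, 228.7]
ee_rot: [-0.374, 0.927, 0.0, -0.001]
contact_force: [1.5, 0.5, 0.1]
gripper_width: 42.6
```

Emit:
{"method": "arm_command", "body": {
  "commands": [-0.038,0.026,0,-4,-0.04,0.023,0,-4,-0.041,0.021,0,-4,-0.042,0.018,0,-4,-0.043,0.015,0,-4]
}}

```text
clock: 3.25
position: [344.2, -112.9, 230.2]
ee_rot: [-0.535, 0.845, -0.002, 0.002]
contact_force: [1.3, 0.4, 0.1]
gripper_width: 42.9
```

Run:
```python
from h import *
plan(452.6,236.6,235,3.141592-0.15,n=15)
```

```text
t 3.25 pos [ 344.2 -112.9  230.2] tooly 2.699 tilt z [ 0.0052 -0.0015 -1.    ] w 42.9 F [1.3 0.4 0.1] J [ 0.14 -0.09 -0.57  0.   -1.08 -0.59]
[np.float64(-0.0242), np.float64(0.0034), np.float64(-0.0003), np.float64(-1.12)]
[np.float64(-0.0242), np.float64(0.003), np.float64(-0.0003), np.float64(-1.12)]
[np.float64(-0.0243), np.float64(0.0025), np.float64(-0.0003), np.float64(-1.12)]
[np.float64(-0.0243), np.float64(0.002), np.float64(-0.0003), np.float64(-1.12)]
[np.float64(-0.0243), np.float64(0.0016), np.float64(-0.0003), np.float64(-1.12)]
[np.float64(-0.0244), np.float64(0.0011), np.float64(-0.0003), np.float64(-1.12)]
[np.float64(-0.0244), np.float64(0.0006), np.float64(-0.0003), np.float64(-1.12)]
[np.float64(-0.0244), np.float64(0.0001), np.float64(-0.0003), np.float64(-1.12)]
[np.float64(-0.0244), np.float64(-0.0003), np.float64(-0.0003), np.float64(-1.12)]
[np.float64(-0.0244), np.float64(-0.0008), np.float64(-0.0003), np.float64(-1.12)]
[np.float64(-0.0244), np.float64(-0.0013), np.float64(-0.0003), np.float64(-1.12)]
[np.float64(-0.0243), np.float64(-0.0018), np.float64(-0.0003), np.float64(-1.12)]
[np.float64(-0.0243), np.float64(-0.0022), np.float64(-0.0003), np.float64(-1.12)]
[np.float64(-0.0242), np.float64(-0.0027), np.float64(-0.0003), np.float64(-1.12)]
[np.float64(-0.0242), np.float64(-0.0032), np.float64(-0.0003), np.float64(-1.12)]
```

Emit:
{"method": "arm_command", "body": {
  "commands": [-0.047,0.006,0,-4,-0.047,0.004,0,-4,-0.047,0.002,0,-4,-0.047,0,0,-2.5,-0.047,-0.001,0,-1]
}}

```text
clock: 3.75
position: [403.3, 125.1, 233.8]
ee_rot: [-0.65, 0.76, -0.004, 0.006]
contact_force: [2.2, 0.1, 0.4]
gripper_width: 42.6
```

Run:
```python
from h import *
plan(452.6,236.6,215,3.141592-0.15,n=4)
```

```text
t 3.75 pos [403.3 125.1 233.8] tooly 2.9852 tilt z [ 0.0142  0.0021 -0.9999] w 42.6 F [2.2 0.1 0.4] J [ 0.69  0.02 -0.46  0.01 -1.08 -0.85]
[np.float64(-0.0294), np.float64(-0.0078), np.float64(0.0049), np.float64(-0.09)]
[np.float64(-0.0294), np.float64(-0.0078), np.float64(0.0049), np.float64(-0.09)]
[np.float64(-0.0294), np.float64(-0.0079), np.float64(0.0049), np.float64(-0.09)]
[np.float64(-0.0294), np.float64(-0.0079), np.float64(0.0049), np.float64(-0.09)]
```

Emit:
{"method": "arm_command", "body": {
  "commands": [-0.03,-0.008,0.005,0,-0.03,-0.008,0.005,0,-0.03,-0.008,0.005,0,-0.03,-0.008,0.005,0,0,0,0,0]
}}

```text
clock: 4.25
position: [455.8, 250.4, 215.5]
ee_rot: [-0.653, 0.757, -0.004, 0.009]
contact_force: [-0.6, -0.0, -0.3]
gripper_width: 42.2
```

Run:
```python
from h import *
plan(452.6,236.6,78,3.141592-0.15,n=4)
T=np.array(arm.camera_info("wrist")["world_from_camera"]); np.save("Tw1.npy",T)
snap("wrist","w1")
for t in ["board","board_top","short_board"]: print(t,place("wrist",t,T))
print(arm.read_state()["position"].round(1))
```

```text
t 4.25 pos [455.8 250.4 215.5] tooly 2.9948 tilt z [ 0.0185  0.0051 -0.9998] w 42.2 F [-0.6 -0.  -0.3] J [ 0.82  0.21 -0.29  0.01 -1.06 -0.97]
[np.float64(0.0038), np.float64(0.0009), np.float64(0.0343), np.float64(0.05)]
[np.float64(0.0038), np.float64(0.0009), np.float64(0.0343), np.float64(0.05)]
[np.float64(0.0038), np.float64(0.0009), np.float64(0.0343), np.float64(0.05)]
[np.float64(0.0038), np.float64(0.0009), np.float64(0.0343), np.float64(0.05)]
board [(0.74, [453.4, 235.0, 12.2])]
board_top [(0.98, [451.7, 237.7, 122.5])]
short_board [(0.57, [523.1, 224.8, 15.7])]
[454.4 246.9 216.6]
```

View pics/w1.png

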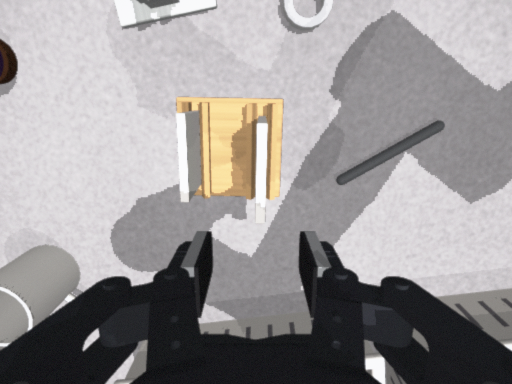

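Run:
```python
import cv2
im=cv2.imread("pics/w1.png")[90:240,160:300]
cv2.imwrite("pics/w1z.png",cv2.resize(im,None,fx=4,fy=4,interpolation=cv2.INTER_CUBIC))
```

```text
(no output)
```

View pics/w1z.png

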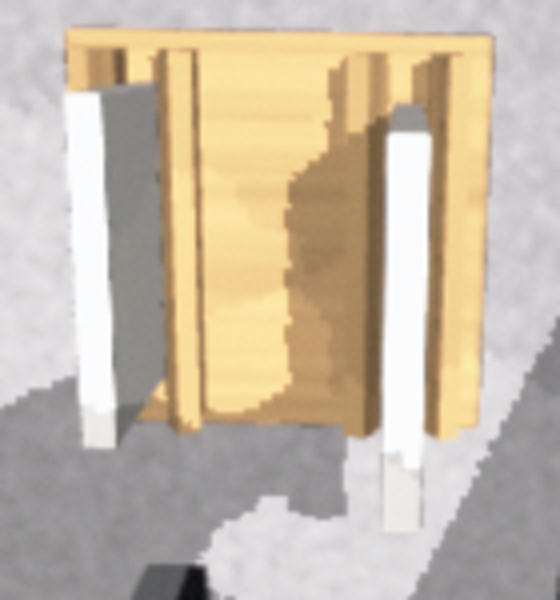

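Run:
```python
from h import *
T=np.load("Tw1.npy")
a=bp("wrist",261.4,122.1,122,T);b=bp("wrist",260.4,222.1,122,T)
d=b-a;print(a,b,(a+b)/2,np.linalg.norm(d),np.arctan2(-d[0],d[1]))
a=bp("wrist",160+84/4-.4,90+92/4,84,T);b=bp("wrist",160+98/4-.4,90+448/4,84,T)
d=b-a;print(a,b,(a+b)/2,np.linalg.norm(d),np.arctan2(-d[0],d[1]))
plan(452.6,237,78,np.pi-0.15,n=8)
```

```text
[444.68755586 196.82739709 122.        ] [456.58705287 275.26300498 122.        ] [450.63730436 236.04520104 122.        ] 79.33311171076282 -0.15056228381999137
[512.31068852 182.04005038  84.        ] [526.13522513 261.03158303  84.        ] [519.22295683 221.5358167   84.        ] 80.19214451716805 -0.17325817590349726
t 4.45 pos [454.4 246.9 216.6] tooly 2.9922 tilt z [ 0.0184  0.0054 -0.9998] w 42.6 F [-0.2 -0.   0.4] J [ 0.82  0.2  -0.29  0.01 -1.06 -0.97]
[np.float64(0.0014), np.float64(0.0003), np.float64(0.0173), np.float64(0.0)]
[np.float64(0.0014), np.float64(0.0003), np.float64(0.0173), np.float64(0.0)]
[np.float64(0.0014), np.float64(0.0003), np.float64(0.0173), np.float64(0.0)]
[np.float64(0.0014), np.float64(0.0003), np.float64(0.0173), np.float64(0.0)]
[np.float64(0.0014), np.float64(0.0003), np.float64(0.0173), np.float64(0.0)]
[np.float64(0.0014), np.float64(0.0003), np.float64(0.0173), np.float64(0.0)]
[np.float64(0.0014), np.float64(0.0003), np.float64(0.0173), np.float64(0.0)]
[np.float64(0.0014), np.float64(0.0003), np.float64(0.0173), np.float64(0.0)]
```

Emit:
{"method": "arm_command", "body": {
  "commands": [0.003,0.001,0.02,0,0.003,0.001,0.02,0,0.002,0,0.02,0,0.002,0,0.02,0,0,0,0,0]
}}

```text
clock: 4.95
position: [452.0, 233.2, 138.6]
ee_rot: [-0.651, 0.759, -0.004, 0.013]
contact_force: [-0.9, 0.7, 0.4]
gripper_width: 42.9
```

Run:
```python
from h import *
plan(451.7,236.6,78,np.pi-0.15,n=4)
```

```text
t 4.95 pos [452.  233.2 138.6] tooly 2.9874 tilt z [ 0.0241  0.0109 -0.9997] w 42.9 F [-0.9  0.7  0.4] J [ 0.8   0.27 -0.43  0.01 -0.85 -0.96]
[np.float64(-0.0006), np.float64(0.0005), np.float64(0.0151), np.float64(-0.06)]
[np.float64(-0.0006), np.float64(0.0005), np.float64(0.0151), np.float64(-0.06)]
[np.float64(-0.0006), np.float64(0.0005), np.float64(0.0151), np.float64(-0.06)]
[np.float64(-0.0006), np.float64(0.0005), np.float64(0.0151), np.float64(-0.06)]
```

Emit:
{"method": "arm_command", "body": {
  "commands": [-0.001,0,0.02,0,-0.001,0.001,0.02,0,0,0.001,0.02,0,0,0,0,0,0,0,0,0]
}}

```text
clock: 5.45
position: [455.2, 236.1, 85.0]
ee_rot: [-0.65, 0.76, -0.004, 0.019]
contact_force: [-0.1, 0.4, 0.1]
gripper_width: 43.0
```

Run:
```python
from h import *
plan(451.7,236.6,78,np.pi-0.15,n=1)
T=np.array(arm.camera_info("wrist")["world_from_camera"])
snap("wrist","w2")
```

```text
t 5.45 pos [455.2 236.1  85. ] tooly 2.9858 tilt z [ 0.0346  0.0183 -0.9992] w 43.0 F [-0.1  0.4  0.1] J [ 0.8   0.34 -0.49  0.02 -0.7  -0.97]
[np.float64(0.0002), np.float64(0.0037), np.float64(0.0069), np.float64(-0.33)]
```

View pics/w2.png

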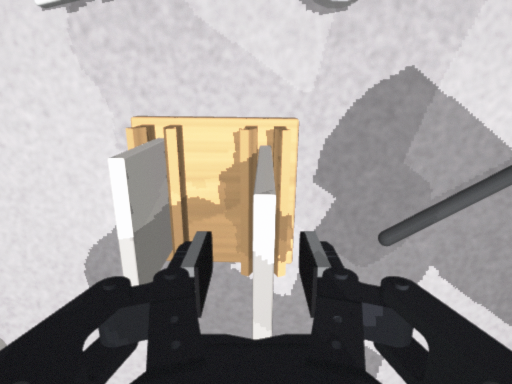

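Emit:
{"method": "arm_command", "body": {
  "commands": [0,0.004,0.006,0,0,0,0,0,0,0,0,0,0,0,0,0,0,0,0,0],
  "jaw": 0
}}

```text
clock: 6.0
position: [451.3, 238.0, 81.8]
ee_rot: [-0.649, 0.76, -0.003, 0.022]
contact_force: [-0.3, 1.0, -1.2]
gripper_width: 7.1
```

Run:
```python
from h import *
plan(451.7,236.6,220,np.pi-0.15,n=5)
```

```text
t 6.0 pos [451.3 238.   81.8] tooly 2.9845 tilt z [ 0.0374  0.0229 -0.999 ] w 7.1 F [-0.3  1.  -1.2] J [ 0.81  0.34 -0.5   0.02 -0.68 -0.98]
[np.float64(-0.0005), np.float64(-0.001), np.float64(-0.0276), np.float64(-0.08)]
[np.float64(-0.0005), np.float64(-0.001), np.float64(-0.0276), np.float64(-0.08)]
[np.float64(-0.0005), np.float64(-0.001), np.float64(-0.0276), np.float64(-0.08)]
[np.float64(-0.0005), np.float64(-0.001), np.float64(-0.0276), np.float64(-0.08)]
[np.float64(-0.0005), np.float64(-0.0011), np.float64(-0.0276), np.float64(-0.08)]
```

Emit:
{"method": "arm_command", "body": {
  "commands": [-0.0005,-0.001,-0.012,0,-0.0005,-0.001,-0.022,0,-0.0005,-0.001,-0.025,0,-0.0005,-0.001,-0.025,0,-0.0005,-0.001,-0.025,0]
}}

```text
clock: 6.5
position: [451.5, 234.9, 190.2]
ee_rot: [-0.65, 0.76, -0.005, 0.016]
contact_force: [-0.1, 1.2, -1.1]
gripper_width: 7.3
```

Run:
```python
from h import *
plan(526,34,186,np.pi+0.04,n=10)
```

```text
t 6.5 pos [451.5 234.9 190.2] tooly 2.9857 tilt z [ 0.0308  0.0141 -0.9994] w 7.3 F [-0.1  1.2 -1.1] J [ 0.81  0.21 -0.36  0.02 -0.97 -0.97]
[np.float64(0.0187), np.float64(-0.0105), np.float64(0.0004), np.float64(-1.12)]
[np.float64(0.0189), np.float64(-0.0101), np.float64(0.0004), np.float64(-1.12)]
[np.float64(0.0191), np.float64(-0.0097), np.float64(0.0004), np.float64(-1.12)]
[np.float64(0.0193), np.float64(-0.0093), np.float64(0.0004), np.float64(-1.12)]
[np.float64(0.0195), np.float64(-0.009), np.float64(0.0004), np.float64(-1.12)]
[np.float64(0.0196), np.float64(-0.0086), np.float64(0.0004), np.float64(-1.12)]
[np.float64(0.0198), np.float64(-0.0082), np.float64(0.0004), np.float64(-1.12)]
[np.float64(0.02), np.float64(-0.0078), np.float64(0.0004), np.float64(-1.12)]
[np.float64(0.0201), np.float64(-0.0074), np.float64(0.0004), np.float64(-1.12)]
[np.float64(0.0202), np.float64(-0.007), np.float64(0.0004), np.float64(-1.12)]
```

Emit:
{"method": "arm_command", "body": {
  "commands": [0.018,-0.0105,0,-1.1,0.021,-0.011,0,-1.3,0.021,-0.01,0,-1.3,0.021,-0.01,0,-1.3,0.021,-0.009,0,-1.3]
}}

```text
clock: 7.0
position: [495.1, 128.0, 195.5]
ee_rot: [-0.695, 0.719, -0.007, 0.023]
contact_force: [0.8, -0.8, -0.6]
gripper_width: 7.0
```

Emit:
{"method": "arm_command", "body": {
  "commands": [0.021,-0.009,0,-1.3,0.021,-0.009,0,-1.3,0.021,-0.008,0,-1.3,0.018,-0.007,0,-1.3,0.01,-0.003,0,0]
}}

```text
clock: 7.5
position: [533.8, 31.0, 195.1]
ee_rot: [0.728, -0.685, 0.01, -0.022]
contact_force: [-0.5, -0.7, -1.9]
gripper_width: 7.4
```

Run:
```python
from h import *
plan(526,34,186,np.pi+0.04,n=5)
T=np.array(arm.camera_info("wrist")["world_from_camera"]); np.save("Tw3.npy",T)
snap("wrist","w3");snap("scene","s3")
for t in ["groove_floor","stand","board_top"]: print(t,place("wrist",t,T))
plan(526,34,186,np.pi+0.04,n=5)
```

```text
t 7.5 pos [533.8  31.  195.1] tooly -3.0816 tilt z [ 0.044   0.0186 -0.9989] w 7.4 F [-0.5 -0.7 -1.9] J [ 0.36  0.24 -0.3  -0.   -0.98 -0.3 ]
[np.float64(-0.0007), np.float64(0.0016), np.float64(0.0018), np.float64(0.23)]
[np.float64(-0.0007), np.float64(0.0016), np.float64(0.0018), np.float64(0.23)]
[np.float64(-0.0007), np.float64(0.0016), np.float64(0.0018), np.float64(0.23)]
[np.float64(-0.0007), np.float64(0.0016), np.float64(0.0018), np.float64(0.23)]
[np.float64(-0.0006), np.float64(0.0016), np.float64(0.0018), np.float64(0.23)]
groove_floor [(0.88, [524.8, 32.1, 43.9])]
stand []
board_top [(0.97, [532.4, 31.1, 234.8])]
t 7.75 pos [533.1  32.8 195.1] tooly -3.0803 tilt z [ 0.0437  0.0192 -0.9989] w 7.1 F [ 0.1  0.4 -1. ] J [ 0.36  0.24 -0.3  -0.   -0.98 -0.3 ]
[np.float64(-0.0003), np.float64(0.0015), np.float64(0.0018), np.float64(0.24)]
[np.float64(-0.0003), np.float64(0.0015), np.float64(0.0018), np.float64(0.24)]
[np.float64(-0.0003), np.float64(0.0015), np.float64(0.0018), np.float64(0.24)]
[np.float64(-0.0003), np.float64(0.0015), np.float64(0.0018), np.float64(0.24)]
[np.float64(-0.0003), np.float64(0.0015), np.float64(0.0018), np.float64(0.24)]
```

View pics/w3.png

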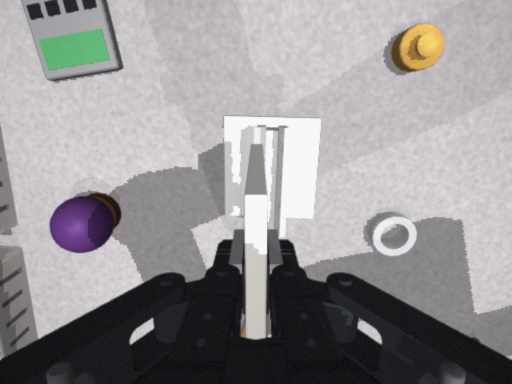

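View pics/s3.png

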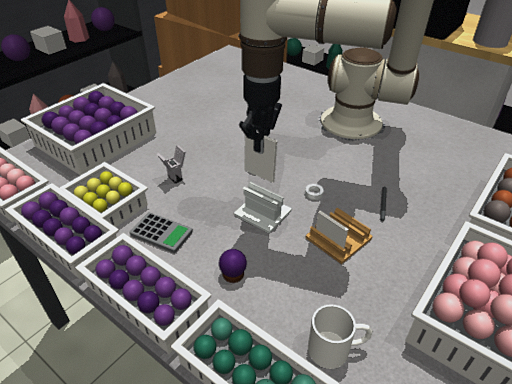

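Run:
```python
import cv2
im=cv2.imread("pics/w3.png")[105:255,200:340]
cv2.imwrite("pics/w3z.png",cv2.resize(im,None,fx=4,fy=4,interpolation=cv2.INTER_CUBIC))
```

```text
(no output)
```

View pics/w3z.png

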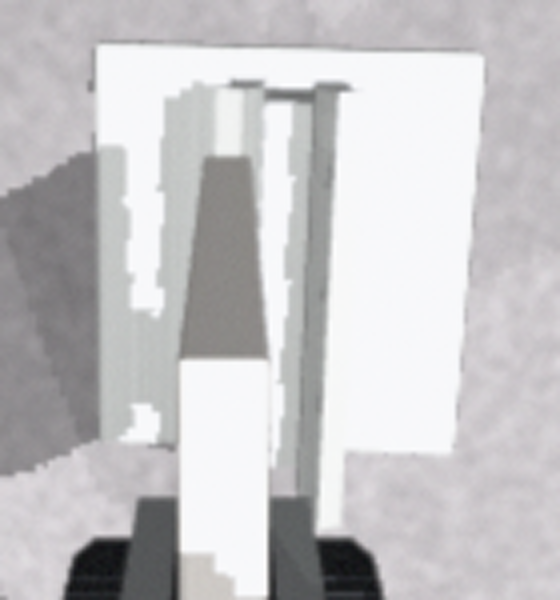

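Run:
```python
from h import *
T=np.load("Tw3.npy")
f=lambda x,y,z:bp("wrist",200+x/4-.4,105+y/4-.4,z,T)
a,b,c,e=f(97,43,10),f(484,55,10),f(452,453,10),f(101,440,10)
print(a,b,c,e,np.linalg.norm(a-b),np.linalg.norm(b-c))
print("centre",(a+b+c+e)/4,"yaw",np.arctan2((a-b)[1],(a-b)[0]),np.arctan2(-(c-b)[0],(c-b)[1]))
print("lip right outer",f(350,88,69),f(318,530,69), "left outer",f(232,82,69), f(262,82,69),f(318,82,69))
print("board bottom near corner",f(203,156,125),f(250,156,125),"top near",f(180,358,235),f(268,358,235))
```

```text
[577.15918395 -19.65581533  10.        ] [478.8421375  -22.95974608  10.        ] [474.57086908  85.08536539  10.        ] [572.6119532   88.96304505  10.        ] 98.37254485498131 108.12950497170362
centre [525.79603593  32.85821226  10.        ] yaw 0.033592220443425753 0.039511694703063545
lip right outer [515.27269523 -17.86276821  69.        ] [513.53527618  83.80888618  69.        ] left outer [540.06826235 -17.48740488  69.        ] [533.7725827  -17.89734263  69.        ] [522.05736157 -18.66016915  69.        ]
board bottom near corner [542.30535424  -9.97229318 125.        ] [534.36243653 -10.5109745  125.        ] top near [537.43327083  -9.19916818 235.        ] [529.94769881  -9.76586552 235.        ]
```

Emit:
{"method": "arm_command", "body": {
  "commands": [-0.0015,0.005,0.005,0.7,-0.0015,0.005,0.01,0.6,0,0,0.015,0,0,0,0.015,0,0,0,0,0]
}}

```text
clock: 8.25
position: [521.4, 39.3, 146.5]
ee_rot: [0.721, -0.693, 0.008, -0.022]
contact_force: [-0.3, 0.2, -0.7]
gripper_width: 7.1
```

Run:
```python
from h import *
plan(523,35.5,141,np.pi+0.037,n=5)
T=np.array(arm.camera_info("wrist")["world_from_camera"]); np.save("Tw4.npy",T)
im=snap("wrist","w4")[100:300,180:340,::-1]
cv2.imwrite("pics/w4z.png",cv2.resize(im,None,fx=3,fy=3,interpolation=cv2.INTER_CUBIC))
```

```text
t 8.25 pos [521.4  39.3 146.5] tooly -3.1021 tilt z [ 0.0427  0.02   -0.9989] w 7.1 F [-0.3  0.2 -0.7] J [ 0.38  0.27 -0.39 -0.   -0.86 -0.34]
[np.float64(0.0008), np.float64(-0.0002), np.float64(0.0011), np.float64(0.03)]
[np.float64(0.0008), np.float64(-0.0002), np.float64(0.0011), np.float64(0.03)]
[np.float64(0.0008), np.float64(-0.0002), np.float64(0.0011), np.float64(0.03)]
[np.float64(0.0008), np.float64(-0.0002), np.float64(0.0011), np.float64(0.03)]
[np.float64(0.0008), np.float64(-0.0002), np.float64(0.0011), np.float64(0.03)]
```

View pics/w4z.png

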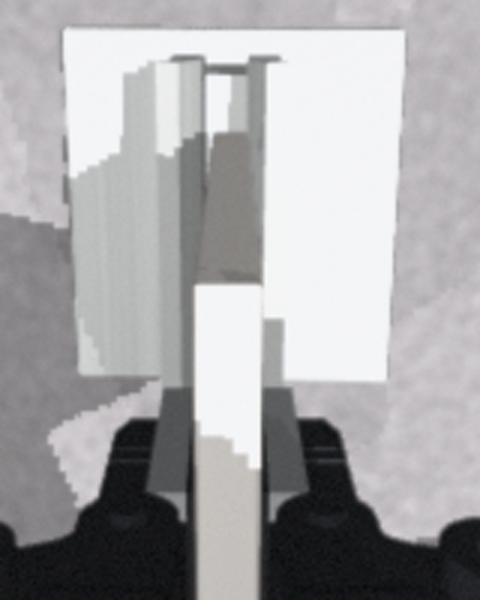

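Run:
```python
from h import *
T=np.load("Tw4.npy")
f=lambda x,y,z:bp("wrist",180+x/3-.33,100+y/3-.33,z,T).round(1)
a,b,c,e=f(62,29,10),f(405,31,10),f(387,381,10),f(79,376,10)
print("centre",(a+b+c+e)/4,"yaw",np.arctan2((a-b)[1],(a-b)[0]),np.arctan2(-(c-b)[0],(c-b)[1]))
print("lips",f(170,57,69),f(205,57,69),f(248,57,69),f(281,57,69))
print("board bottom near",f(213,132,76),f(249,132,76),"top near",f(195,284,186),f(262,284,186))
```

```text
centre [525.675  33.175  10.   ] yaw 0.03649494524174031 0.04252753461978441
lips [539.7 -17.1  69. ] [531.6 -17.5  69. ] [521.8 -17.9  69. ] [514.3 -18.2  69. ]
board bottom near [528.8  -1.5  76. ] [520.7  -1.9  76. ] top near [524.3  -0.8 186. ] [516.7  -1.2 186. ]
```

Run:
```python
from h import *
plan(523,34.3,128,np.pi+0.04,n=2)
```

```text
t 8.3 pos [522.2  39.5 147.7] tooly -3.1016 tilt z [ 0.0447  0.0203 -0.9988] w 7.4 F [ 0.4 -0.1 -1.2] J [ 0.38  0.27 -0.39 -0.   -0.86 -0.34]
[np.float64(0.0028), np.float64(0.0002), np.float64(0.0098), np.float64(-0.0)]
[np.float64(0.0028), np.float64(0.0002), np.float64(0.0098), np.float64(-0.0)]
```

Emit:
{"method": "arm_command", "body": {
  "commands": [0.003,-0.001,0,0,0.003,0,0.006,0,0,0,0.007,0,0,0.0005,0.007,0,0,0,0,0]
}}

```text
clock: 8.8
position: [524.4, 34.0, 128.0]
ee_rot: [0.721, -0.692, 0.01, -0.024]
contact_force: [-0.5, -0.7, -1.0]
gripper_width: 7.1
```

Run:
```python
from h import *
plan(523.4,34.3,115,np.pi+0.04,n=2)
T=np.array(arm.camera_info("wrist")["world_from_camera"]); np.save("Tw5.npy",T)
im=snap("wrist","w5")[100:300,180:340,::-1]
cv2.imwrite("pics/w5z.png",cv2.resize(im,None,fx=3,fy=3,interpolation=cv2.INTER_CUBIC))
```

```text
t 8.8 pos [524.4  34.  128. ] tooly -3.1012 tilt z [ 0.0474  0.021  -0.9987] w 7.1 F [-0.5 -0.7 -1. ] J [ 0.37  0.3  -0.41 -0.   -0.81 -0.33]
[np.float64(-0.0001), np.float64(0.0008), np.float64(0.0065), np.float64(0.01)]
[np.float64(-0.0001), np.float64(0.0008), np.float64(0.0065), np.float64(0.01)]
```

View pics/w5z.png

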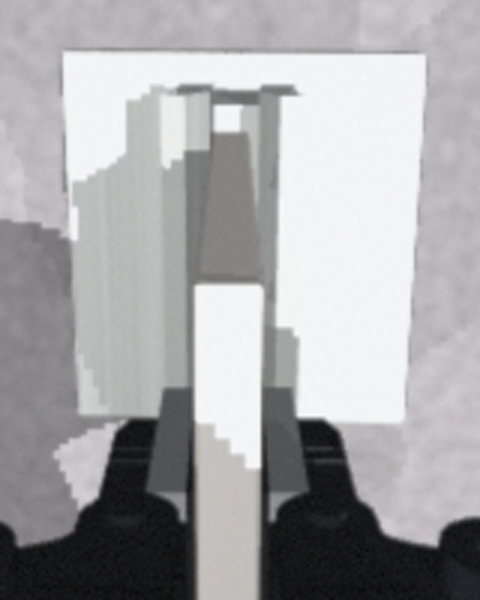

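Emit:
{"method": "arm_command", "body": {
  "commands": [0,0.0003,0.004,0,0,0.0002,0.004,0,0,0.0002,0.003,0,0,0,0.002,0,0,0,0,0]
}}

```text
clock: 9.35
position: [525.0, 34.4, 114.8]
ee_rot: [0.721, -0.692, 0.01, -0.025]
contact_force: [-0.6, -0.5, 1.1]
gripper_width: 7.4
```

Run:
```python
from h import *
plan(523.4,34.3,115,np.pi+0.04,n=2)
im=snap("wrist","w6")[100:300,180:340,::-1]
cv2.imwrite("pics/w6z.png",cv2.resize(im,None,fx=3,fy=3,interpolation=cv2.INTER_CUBIC))
```

```text
t 9.35 pos [525.   34.4 114.8] tooly -3.101 tilt z [ 0.049   0.0211 -0.9986] w 7.4 F [-0.6 -0.5  1.1] J [ 0.37  0.32 -0.43 -0.   -0.77 -0.33]
[np.float64(-0.0), np.float64(0.0008), np.float64(-0.0001), np.float64(0.02)]
[np.float64(-0.0), np.float64(0.0008), np.float64(-0.0001), np.float64(0.02)]
```

View pics/w6z.png

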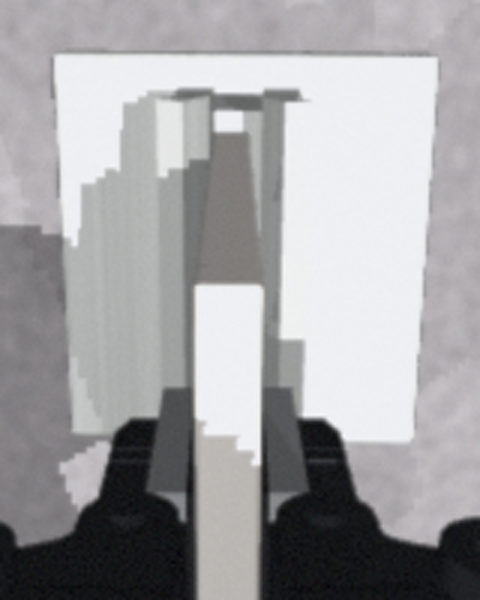

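Emit:
{"method": "arm_command", "body": {
  "commands": [0,0,0.002,0,0,0,0.002,0,0,0,0.002,0,0,0,0.001,0,0,0,0,0]
}}

```text
clock: 9.9
position: [524.9, 34.4, 115.0]
ee_rot: [0.721, -0.692, 0.011, -0.025]
contact_force: [0.4, 1.1, -0.7]
gripper_width: 7.3
```

Run:
```python
from h import *
plan(523.4,34.3,115,np.pi+0.04,n=1)
```

```text
t 9.9 pos [524.9  34.4 115. ] tooly -3.1005 tilt z [ 0.0503  0.0209 -0.9985] w 7.3 F [ 0.4  1.1 -0.7] J [ 0.37  0.31 -0.43 -0.   -0.77 -0.33]
[np.float64(-0.0), np.float64(0.0015), np.float64(-0.0001), np.float64(0.06)]
```

Emit:
{"method": "arm_command", "body": {
  "commands": [0,0,0,0,0,0,0,0,0,0,0,0,0,0,0,0,0,0,0,0],
  "jaw": 0.4
}}

```text
clock: 10.4
position: [526.5, 34.7, 114.9]
ee_rot: [0.722, -0.692, 0.012, -0.026]
contact_force: [0.2, 0.4, 0.4]
gripper_width: 34.3
```

Emit:
{"method": "arm_command", "body": {
  "commands": [0,0.0005,-0.015,0,0,0.001,-0.022,0,0,0.001,-0.025,0,0,0.001,-0.025,0,0,0.001,-0.025,0]
}}

```text
clock: 10.9
position: [513.6, 31.3, 225.2]
ee_rot: [0.722, -0.692, 0.009, -0.021]
contact_force: [0.8, 0.4, 0.4]
gripper_width: 34.1
```

Run:
```python
from h import *
plan(523.4,34.3,260,np.pi+0.04,n=1)
T=np.array(arm.camera_info("wrist")["world_from_camera"]); np.save("Tw7.npy",T)
snap("wrist","w7");snap("scene","s7");snap("top","t7")
for c in ["wrist","scene","top"]:
  Tc=np.array(arm.camera_info(c)["world_from_camera"])
  for t in ["board","board_top"]: print(c,t,place(c,t,Tc))
a=cv2.imread("pics/w7.png")[80:330,150:350];b=cv2.imread("pics/s7.png")[140:240,210:310];
o=np.zeros((600,800,3),np.uint8);a=cv2.resize(a,None,fx=2.4,fy=2.4);o[:600,:480]=a;o[:320,480:]=cv2.resize(b,(320,320),interpolation=cv2.INTER_CUBIC)
t=cv2.imread("pics/t7.png")[175:245,220:300];o[320:,480:800]=cv2.resize(t,(320,280),interpolation=cv2.INTER_CUBIC)
cv2.imwrite("pics/z7.png",o)
```

```text
t 10.9 pos [513.6  31.3 225.2] tooly -3.1001 tilt z [ 0.0423  0.0177 -0.999 ] w 34.1 F [0.8 0.4 0.4] J [ 0.38  0.18 -0.3  -0.   -1.05 -0.33]
[np.float64(-0.0031), np.float64(-0.0114), np.float64(-0.0343), np.float64(0.08)]
wrist board [(0.82, [532.9, 31.8, 46.5])]
wrist board_top [(0.77, [530.7, 33.4, 157.4])]
scene board [(0.92, [531.6, 32.9, 46.4])]
scene board_top [(0.84, [526.5, 24.6, 155.9])]
top board [(0.54, [391.8, 98.1, 0.9])]
top board_top []
```

View pics/z7.png

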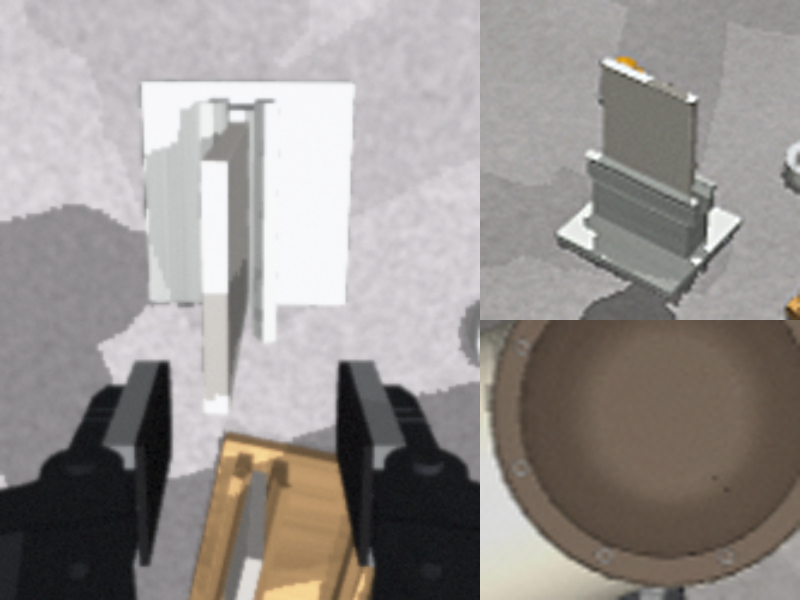

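Run:
```python
from h import *
T=np.load("Tw7.npy")
f=lambda x,y,z:bp("wrist",149.8+x/2.4,79.8+y/2.4,z,T)
for z in (155,):
  a=(f(202,160,z)+f(229,160,z))/2;b=(f(204,412,z)+f(228,412,z))/2
  print(a,b,(a+b)/2,np.linalg.norm(a-b),np.arctan2(-(b-a)[0],(b-a)[1]))
print("bottom", f(231,122,69),f(248,122,69))
a,b,c,e=f(142,82,10),f(353,84,10),f(345,306,10),f(150,303,10)
print((a+b+c+e)/4)
# scene check
for n,P in dict(tl=[533,-6,155],tr=[530,73,155],b=[526,33,155]).items(): print(n,proj("scene",P).round(1))
plan(450,-240,225,np.pi-0.234,n=8)
```

```text
[528.5238896   -7.43352965 155.        ] [526.16685559  71.99057615 155.        ] [527.3453726   32.27852325 155.        ] 79.45907243097314 0.029667849669897897
bottom [530.43041021  -8.89386277  69.        ] [523.75148878  -9.20854012  69.        ]
[525.55190377  33.79937133  10.        ]
tl [248.2 158.9]
tr [276.4 171.2]
b [263.3 163.8]
t 11.35 pos [513.5  31.3 223.3] tooly -3.1002 tilt z [ 0.0406  0.0171 -0.999 ] w 33.9 F [-0.1 -0.   0.7] J [ 0.38  0.18 -0.3  -0.   -1.05 -0.33]
[np.float64(0.0335), np.float64(0.0093), np.float64(-0.0011), np.float64(1.97)]
[np.float64(0.0338), np.float64(0.0082), np.float64(-0.0011), np.float64(1.97)]
[np.float64(0.0341), np.float64(0.007), np.float64(-0.0011), np.float64(1.97)]
[np.float64(0.0343), np.float64(0.0058), np.float64(-0.0011), np.float64(1.97)]
[np.float64(0.0345), np.float64(0.0046), np.float64(-0.0011), np.float64(1.97)]
[np.float64(0.0346), np.float64(0.0034), np.float64(-0.0011), np.float64(1.97)]
[np.float64(0.0347), np.float64(0.0022), np.float64(-0.0011), np.float64(1.97)]
[np.float64(0.0348), np.float64(0.001), np.float64(-0.0011), np.float64(1.97)]
```

Run:
```python
from h import *
plan(565,-238,200,np.pi-0.234,n=9)
for z in (0,40,70): print(bp("top",364,145,z).round(),bp("top",434,145,z).round())
```

```text
t 11.35 pos [513.5  31.3 223.3] tooly -3.1002 tilt z [ 0.0406  0.0171 -0.999 ] w 33.9 F [-0.1 -0.   0.7] J [ 0.38  0.18 -0.3  -0.   -1.05 -0.33]
[np.float64(0.0302), np.float64(-0.0044), np.float64(0.0023), np.float64(1.75)]
[np.float64(0.03), np.float64(-0.0053), np.float64(0.0023), np.float64(1.75)]
[np.float64(0.0298), np.float64(-0.0062), np.float64(0.0023), np.float64(1.75)]
[np.float64(0.0296), np.float64(-0.0071), np.float64(0.0023), np.float64(1.75)]
[np.float64(0.0294), np.float64(-0.008), np.float64(0.0023), np.float64(1.75)]
[np.float64(0.0292), np.float64(-0.0089), np.float64(0.0023), np.float64(1.75)]
[np.float64(0.0289), np.float64(-0.0098), np.float64(0.0023), np.float64(1.75)]
[np.float64(0.0286), np.float64(-0.0107), np.float64(0.0023), np.float64(1.75)]
[np.float64(0.0282), np.float64(-0.0116), np.float64(0.0023), np.float64(1.75)]
[ 691. -231.    0.] [ 690. -406.    0.]
[ 681. -220.   40.] [ 680. -388.   40.]
[ 674. -212.   70.] [ 673. -374.   70.]
```

Emit:
{"method": "arm_command", "body": {
  "commands": [0.025,-0.003,0,1.7,0.03,-0.005,0,1.8,0.03,-0.006,0.002,1.8,0.03,-0.007,0.002,1.8,0.03,-0.008,0.003,1.8],
  "jaw": 1.0
}}

```text
clock: 11.85
position: [539.9, -115.9, 211.7]
ee_rot: [-0.667, 0.745, -0.006, 0.019]
contact_force: [0.2, 0.6, 0.1]
gripper_width: 85.2
```

Run:
```python
from h import *
plan(565,-238,200,np.pi-0.234,n=4)
```

```text
t 11.85 pos [ 539.9 -115.9  211.7] tooly 3.0299 tilt z [ 0.0357  0.0166 -0.9992] w 85.2 F [0.2 0.6 0.1] J [ 0.07  0.26 -0.22 -0.02 -1.05 -0.18]
[np.float64(0.0297), np.float64(-0.0095), np.float64(0.0026), np.float64(1.75)]
[np.float64(0.0294), np.float64(-0.0104), np.float64(0.0026), np.float64(1.75)]
[np.float64(0.0291), np.float64(-0.0113), np.float64(0.0026), np.float64(1.75)]
[np.float64(0.0287), np.float64(-0.0122), np.float64(0.0026), np.float64(1.75)]
```

Emit:
{"method": "arm_command", "body": {
  "commands": [0.03,-0.01,0.003,1.8,0.029,-0.01,0.003,1.8,0.027,-0.011,0.003,1.8,0.023,-0.009,0.003,1.6,0,0,0,0]
}}

```text
clock: 12.35
position: [562.3, -237.6, 192.4]
ee_rot: [-0.616, 0.788, -0.002, 0.016]
contact_force: [-0.3, 1.0, -0.5]
gripper_width: 85.9
```

Run:
```python
from h import *
plan(565,-240,120,np.pi-0.234,n=4)
T=np.array(arm.camera_info("wrist")["world_from_camera"]); np.save("Tw8.npy",T)
im=snap("wrist","w8")
for t in ["clip","clip_grip","clip_mouth"]: print(t,place("wrist",t,T))
cv2.imwrite("pics/w8z.png",cv2.resize(im[60:260,160:360,::-1],None,fx=3,fy=3,interpolation=cv2.INTER_CUBIC))
```

```text
t 12.35 pos [ 562.3 -237.6  192.4] tooly 2.898 tilt z [ 0.027   0.0171 -0.9995] w 85.9 F [-0.3  1.  -0.5] J [-0.15  0.38 -0.09 -0.02 -1.07 -0.09]
[np.float64(0.0008), np.float64(-0.0004), np.float64(0.0181), np.float64(-0.14)]
[np.float64(0.0008), np.float64(-0.0004), np.float64(0.0181), np.float64(-0.14)]
[np.float64(0.0008), np.float64(-0.0004), np.float64(0.0181), np.float64(-0.14)]
[np.float64(0.0008), np.float64(-0.0004), np.float64(0.0181), np.float64(-0.14)]
clip [(0.82, [563.6, -240.5, -4.7])]
clip_grip [(0.81, [561.2, -242.4, 81.5])]
clip_mouth [(0.9, [565.4, -244.5, 1.8])]
```

View pics/w8.png

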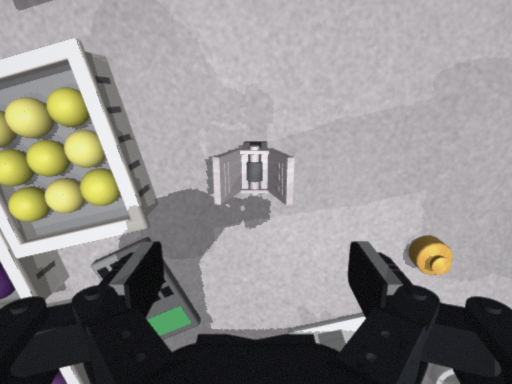

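View pics/w8z.png

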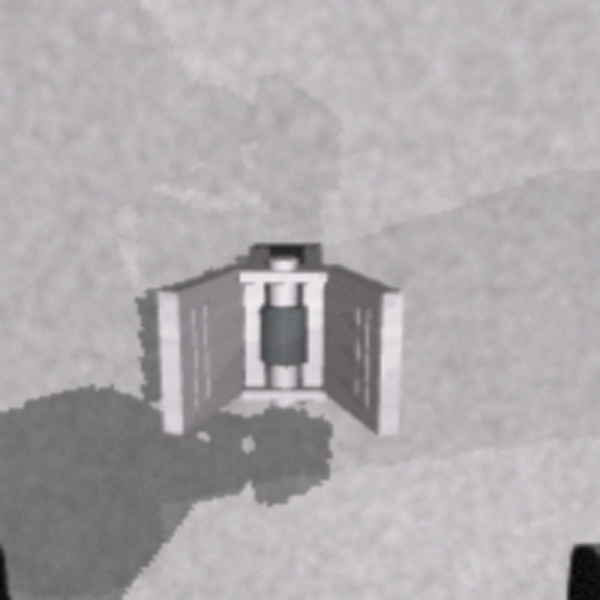

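Run:
```python
from h import *
T=np.load("Tw8.npy")
f=lambda x,y,z=95:bp("wrist",159.7+x/3,59.7+y/3,z,T)
a,b,c,e=f(160,290),f(163,433),f(402,291),f(399,433)
print(a,b,c,e,(a+b+c+e)/4);print(np.linalg.norm(a-c),np.linalg.norm(b-e),np.linalg.norm(a-b))
print("yaw",[np.arctan2((p-q)[1],(p-q)[0]) for p,q in((a,c),(b,e))],[np.arctan2(-(q-p)[0],(q-p)[1]) for p,q in((a,b),(c,e))])
```

```text
[ 589.38057316 -271.91949343   95.        ] [ 599.56388588 -234.00588161   95.        ] [ 528.81384406 -256.95030597   95.        ] [ 537.53262738 -219.19935944   95.        ] [ 563.82273262 -245.51876011   95.        ]
62.3891436580133 63.77389850141884 39.2573791624432
yaw [np.float64(-0.2422963894868849), np.float64(-0.23431024659961222)] [np.float64(-0.26239952855475596), np.float64(-0.22697555583959958)]
```

Run:
```python
from h import *
plan(564.2,-242.5,62,np.pi-0.239,n=7)
```

```text
t 12.55 pos [ 562.4 -234.5  194.1] tooly 2.9025 tilt z [ 0.0291  0.0173 -0.9994] w 85.6 F [ 0.1  0.2 -0.3] J [-0.14  0.38 -0.09 -0.02 -1.07 -0.09]
[np.float64(0.0015), np.float64(-0.0001), np.float64(0.0188), np.float64(-0.0)]
[np.float64(0.0015), np.float64(-0.0001), np.float64(0.0188), np.float64(-0.0)]
[np.float64(0.0015), np.float64(-0.0001), np.float64(0.0188), np.float64(-0.0)]
[np.float64(0.0015), np.float64(-0.0001), np.float64(0.0188), np.float64(-0.0)]
[np.float64(0.0015), np.float64(-0.0001), np.float64(0.0188), np.float64(-0.0)]
[np.float64(0.0015), np.float64(-0.0001), np.float64(0.0188), np.float64(-0.0)]
[np.float64(0.0015), np.float64(-0.0001), np.float64(0.0188), np.float64(-0.0)]
```

Emit:
{"method": "arm_command", "body": {
  "commands": [0.003,0,0.017,0,0.003,0,0.019,0,0.003,0,0.019,0,0.002,0,0.018,0,0,0,0,0]
}}

```text
clock: 13.05
position: [563.7, -238.7, 122.2]
ee_rot: [-0.621, 0.783, -0.004, 0.019]
contact_force: [0.3, 0.5, -0.1]
gripper_width: 85.5
```

Run:
```python
from h import *
plan(564.2,-242.5,62,np.pi-0.239,n=4)
T=np.array(arm.camera_info("wrist")["world_from_camera"]); np.save("Tw9.npy",T)
im=snap("wrist","w9")
```

```text
t 13.05 pos [ 563.7 -238.7  122.2] tooly 2.9119 tilt z [ 0.0351  0.0166 -0.9992] w 85.5 F [ 0.3  0.5 -0.1] J [-0.15  0.45 -0.18 -0.03 -0.91 -0.07]
[np.float64(0.0013), np.float64(0.0001), np.float64(0.015), np.float64(0.13)]
[np.float64(0.0013), np.float64(0.0001), np.float64(0.015), np.float64(0.13)]
[np.float64(0.0013), np.float64(0.0001), np.float64(0.015), np.float64(0.13)]
[np.float64(0.0013), np.float64(0.0001), np.float64(0.015), np.float64(0.13)]
```

View pics/w9.png

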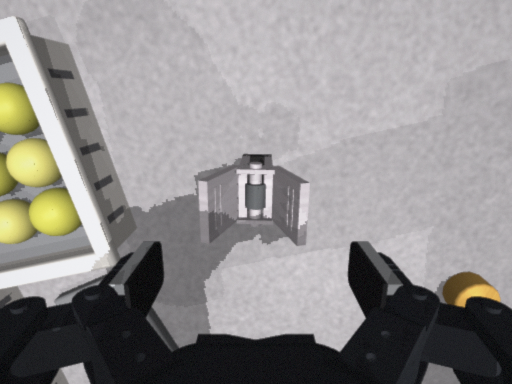

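Emit:
{"method": "arm_command", "body": {
  "commands": [0.002,0,0.014,0,0.002,0,0.015,0,0.002,0,0.015,0,0.001,0,0.013,0.5,0,0,0,0]
}}

```text
clock: 13.6
position: [569.1, -243.8, 68.6]
ee_rot: [-0.62, 0.785, -0.01, 0.023]
contact_force: [0.1, -0.4, 0.4]
gripper_width: 85.4
```

Run:
```python
from h import *
plan(564.2,-242.5,60,np.pi-0.239,n=1)
T=np.array(arm.camera_info("wrist")["world_from_camera"]); np.save("Tw10.npy",T)
im=snap("wrist","w10")
```

```text
t 13.6 pos [ 569.1 -243.8   68.6] tooly 2.9073 tilt z [ 0.0477  0.0134 -0.9988] w 85.4 F [ 0.1 -0.4  0.4] J [-0.15  0.51 -0.22 -0.03 -0.79 -0.06]
[np.float64(0.0001), np.float64(0.0054), np.float64(0.0084), np.float64(0.27)]
```

View pics/w10.png

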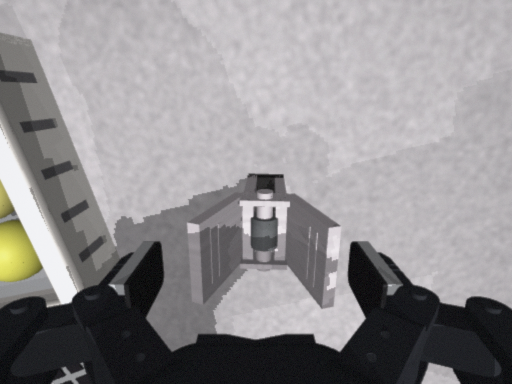

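Emit:
{"method": "arm_command", "body": {
  "commands": [0,0.003,0.004,0,0,0.003,0.004,0,0,0,0.003,0,0,0,0,0,0,0,0,0]
}}

```text
clock: 14.15
position: [565.6, -242.5, 60.1]
ee_rot: [-0.62, 0.784, -0.012, 0.025]
contact_force: [-0.1, 0.5, -0.4]
gripper_width: 85.3
```

Run:
```python
from h import *
plan(564.2,-242.5,60,np.pi-0.239,n=1)
im=snap("wrist","w11")
```

```text
t 14.15 pos [ 565.6 -242.5   60.1] tooly 2.9087 tilt z [ 0.0542  0.0116 -0.9985] w 85.3 F [-0.1  0.5 -0.4] J [-0.15  0.52 -0.25 -0.03 -0.76 -0.06]
[np.float64(0.0003), np.float64(0.0014), np.float64(0.0001), np.float64(0.35)]
```

View pics/w11.png

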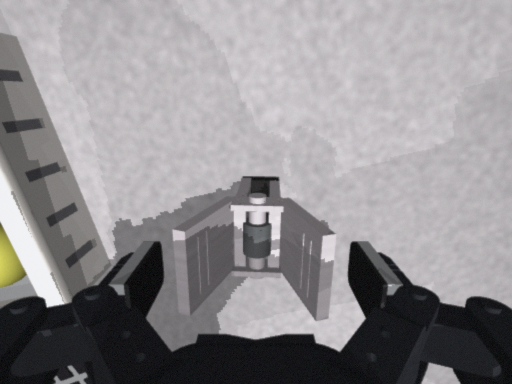

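Emit:
{"method": "arm_command", "body": {
  "commands": [0,0,0,0,0,0,0,0,0,0,0,0,0,0,0,0,0,0,0,0],
  "jaw": 0
}}

```text
clock: 14.7
position: [579.7, -246.2, 73.8]
ee_rot: [-0.622, 0.781, -0.027, 0.034]
contact_force: [-0.4, 0.1, -0.6]
gripper_width: 33.8
```

Run:
```python
from h import *
plan(564.2,-242.5,60,np.pi-0.239,n=1)
snap("wrist","w12"); im=snap("scene","s12")
cv2.imwrite("pics/s12z.png",cv2.resize(im[110:220,120:230,::-1],None,fx=5,fy=5,interpolation=cv2.INTER_CUBIC))
```

```text
t 14.7 pos [ 579.7 -246.2   73.8] tooly 2.9151 tilt z [ 8.750e-02  4.000e-04 -9.962e-01] w 33.8 F [-0.4  0.1 -0.6] J [-0.15  0.5  -0.23 -0.02 -0.75 -0.06]
[np.float64(0.0001), np.float64(0.017), np.float64(0.0124), np.float64(0.72)]
```

View pics/w12.png

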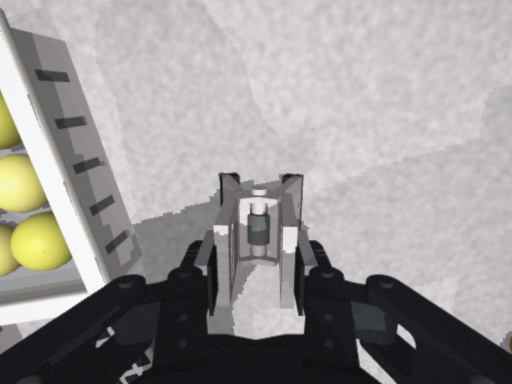

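View pics/s12z.png

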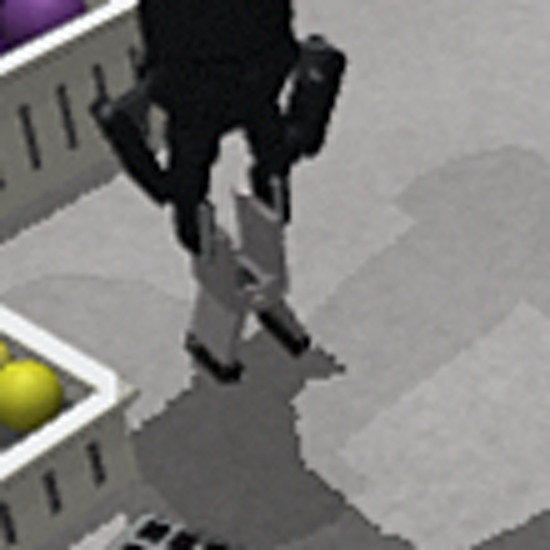

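Run:
```python
from h import *
plan(565,-240,255,np.pi-0.22,n=8)
```

```text
t 14.8 pos [ 578.6 -246.    72.6] tooly 2.9148 tilt z [ 8.480e-02  9.000e-04 -9.964e-01] w 33.5 F [-0.4 -0.3 -1.7] J [-0.15  0.51 -0.23 -0.02 -0.75 -0.06]
[np.float64(-0.0008), np.float64(-0.0001), np.float64(-0.0229), np.float64(-0.05)]
[np.float64(-0.0008), np.float64(-0.0001), np.float64(-0.0229), np.float64(-0.05)]
[np.float64(-0.0008), np.float64(-0.0001), np.float64(-0.0229), np.float64(-0.05)]
[np.float64(-0.0008), np.float64(-0.0001), np.float64(-0.0229), np.float64(-0.05)]
[np.float64(-0.0008), np.float64(-0.0001), np.float64(-0.0229), np.float64(-0.05)]
[np.float64(-0.0008), np.float64(-0.0001), np.float64(-0.0229), np.float64(-0.05)]
[np.float64(-0.0008), np.float64(-0.0001), np.float64(-0.0229), np.float64(-0.05)]
[np.float64(-0.0008), np.float64(-0.0001), np.float64(-0.0229), np.float64(-0.05)]
```

Emit:
{"method": "arm_command", "body": {
  "commands": [-0.001,0,-0.012,0,-0.001,0,-0.02,0,-0.001,0,-0.023,0,-0.001,0,-0.023,0,-0.001,0,-0.023,0]
}}

```text
clock: 15.3
position: [564.9, -239.9, 169.6]
ee_rot: [-0.622, 0.783, -0.018, 0.027]
contact_force: [0.0, 0.4, -1.3]
gripper_width: 33.6
```

Emit:
{"method": "arm_command", "body": {
  "commands": [0,0,-0.023,0,0,0,-0.023,0,0,0,-0.02,0,0,0,-0.015,0,0,0,0,0]
}}

```text
clock: 15.8
position: [557.4, -240.0, 257.2]
ee_rot: [-0.622, 0.783, -0.018, 0.027]
contact_force: [-0.4, -0.0, -0.5]
gripper_width: 33.7
```

Run:
```python
from h import *
plan(520,-60,255,np.pi+0.033,n=8)
T=np.array(arm.camera_info("wrist")["world_from_camera"]); np.save("Tw13.npy",T)
snap("wrist","w13"); im=snap("scene","s13")
for t in ["clip","clip_mouth","clip_grip"]:
  print(t,place("wrist",t,T),place("scene",t,np.array(arm.camera_info("scene")["world_from_camera"])))
cv2.imwrite("pics/s13z.png",cv2.resize(im[60:200,120:260,::-1],None,fx=4,fy=4,interpolation=cv2.INTER_CUBIC))
```

```text
t 15.8 pos [ 557.4 -240.   257.2] tooly 2.913 tilt z [ 0.0637  0.0053 -0.998 ] w 33.7 F [-0.4 -0.  -0.5] J [-0.15  0.31 -0.03 -0.02 -1.17 -0.07]
[np.float64(-0.0209), np.float64(0.0097), np.float64(0.0001), np.float64(-1.87)]
[np.float64(-0.0212), np.float64(0.009), np.float64(0.0001), np.float64(-1.87)]
[np.float64(-0.0214), np.float64(0.0083), np.float64(0.0001), np.float64(-1.87)]
[np.float64(-0.0217), np.float64(0.0076), np.float64(0.0001), np.float64(-1.87)]
[np.float64(-0.0219), np.float64(0.0069), np.float64(0.0001), np.float64(-1.87)]
[np.float64(-0.0222), np.float64(0.0061), np.float64(0.0001), np.float64(-1.87)]
[np.float64(-0.0223), np.float64(0.0054), np.float64(0.0001), np.float64(-1.87)]
[np.float64(-0.0225), np.float64(0.0047), np.float64(0.0001), np.float64(-1.87)]
clip [(0.69, [557.8, -236.8, 181.1])] [(0.8, [557.6, -244.9, 182.4])]
clip_mouth [] [(0.58, [561.0, -237.1, 178.9]), (0.49, [488.0, 225.4, -0.6])]
clip_grip [(0.67, [554.1, -240.4, 263.8])] [(0.74, [556.3, -242.8, 259.6])]
```

View pics/w13.png

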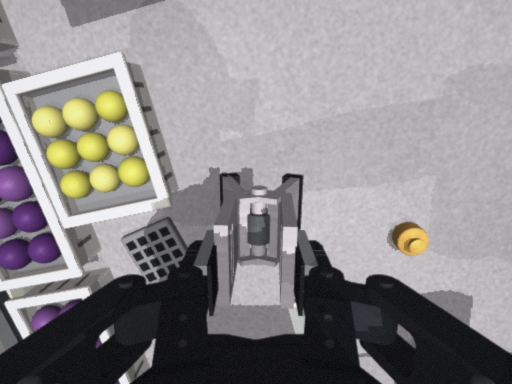

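View pics/s13z.png

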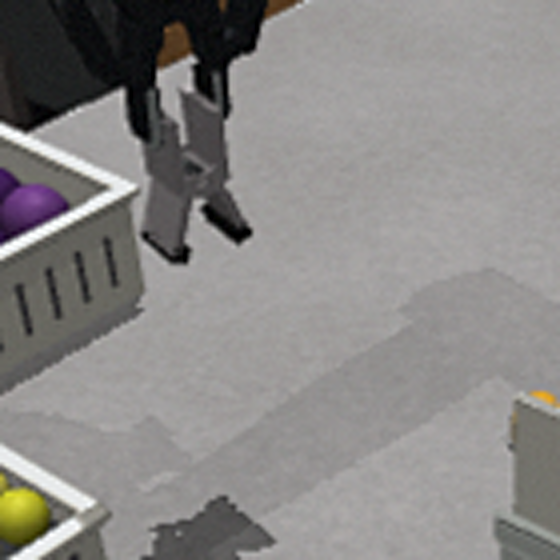

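Run:
```python
from h import *
T=np.load("Tw13.npy")
for z in (178,181,184): print(bp("wrist",231,178,z,T).round(1),bp("wrist",293,178,z,T).round(1))
plan(522,32,265,np.pi+0.033,n=11)
```

```text
[ 575.9 -259.2  178. ] [ 531.7 -249.7  178. ]
[ 575.3 -259.9  181. ] [ 531.7 -250.5  181. ]
[ 574.7 -260.6  184. ] [ 531.7 -251.3  184. ]
t 16.2 pos [ 556.6 -239.6  253.4] tooly 2.9128 tilt z [ 0.0578  0.007  -0.9983] w 33.5 F [ 0.3  0.7 -0.9] J [-0.15  0.31 -0.04 -0.02 -1.16 -0.07]
[np.float64(-0.0234), np.float64(0.0086), np.float64(-0.0011), np.float64(-1.36)]
[np.float64(-0.0236), np.float64(0.008), np.float64(-0.0011), np.float64(-1.36)]
[np.float64(-0.0237), np.float64(0.0075), np.float64(-0.0011), np.float64(-1.36)]
[np.float64(-0.0239), np.float64(0.0069), np.float64(-0.0011), np.float64(-1.36)]
[np.float64(-0.0241), np.float64(0.0063), np.float64(-0.0011), np.float64(-1.36)]
[np.float64(-0.0242), np.float64(0.0058), np.float64(-0.0011), np.float64(-1.36)]
[np.float64(-0.0243), np.float64(0.0052), np.float64(-0.0011), np.float64(-1.36)]
[np.float64(-0.0245), np.float64(0.0046), np.float64(-0.0011), np.float64(-1.36)]
[np.float64(-0.0246), np.float64(0.004), np.float64(-0.0011), np.float64(-1.36)]
[np.float64(-0.0247), np.float64(0.0034), np.float64(-0.0011), np.float64(-1.36)]
[np.float64(-0.0247), np.float64(0.0028), np.float64(-0.0011), np.float64(-1.36)]
```

Emit:
{"method": "arm_command", "body": {
  "commands": [-0.02,0.008,-0.003,-1.4,-0.024,0.008,-0.003,-1.4,-0.024,0.0075,-0.002,-1.4,-0.024,0.007,-0.002,-1.4,-0.024,0.006,-0.002,-1.4]
}}

```text
clock: 16.7
position: [539.5, -117.9, 261.8]
ee_rot: [-0.668, 0.744, -0.015, 0.021]
contact_force: [0.6, -0.9, -1.3]
gripper_width: 33.6
```

Run:
```python
from h import *
plan(522,32,262,np.pi+0.033,n=6)
```

```text
t 16.7 pos [ 539.5 -117.9  261.8] tooly 3.0339 tilt z [ 0.0513  0.0067 -0.9987] w 33.6 F [ 0.6 -0.9 -1.3] J [ 0.08  0.22 -0.16 -0.   -1.15 -0.18]
[np.float64(-0.0245), np.float64(0.0056), np.float64(-0.0), np.float64(-1.34)]
[np.float64(-0.0247), np.float64(0.005), np.float64(-0.0), np.float64(-1.34)]
[np.float64(-0.0248), np.float64(0.0044), np.float64(-0.0), np.float64(-1.34)]
[np.float64(-0.0249), np.float64(0.0038), np.float64(-0.0), np.float64(-1.34)]
[np.float64(-0.0249), np.float64(0.0033), np.float64(-0.0), np.float64(-1.34)]
[np.float64(-0.025), np.float64(0.0027), np.float64(-0.0), np.float64(-1.34)]
```

Emit:
{"method": "arm_command", "body": {
  "commands": [-0.025,0.005,-0.001,-1.5,-0.025,0.005,-0.001,-1.5,-0.025,0.004,-0.001,-1.5,-0.025,0.004,-0.001,-1.5,-0.024,0.003,0,-1.5]
}}

```text
clock: 17.2
position: [523.5, 12.1, 264.6]
ee_rot: [0.717, -0.697, 0.015, -0.019]
contact_force: [-0.4, 0.2, -0.9]
gripper_width: 33.5
```

Emit:
{"method": "arm_command", "body": {
  "commands": [-0.018,0.001,0,0,-0.005,0,0,0,0,0,0,0,0,0,0,0,0,0,0,0]
}}

```text
clock: 17.7
position: [521.1, 37.5, 263.5]
ee_rot: [0.718, -0.695, 0.015, -0.018]
contact_force: [-0.2, 0.1, 0.7]
gripper_width: 33.3
```

Run:
```python
from h import *
plan(522,32,262,np.pi+0.033,n=1)
T=np.array(arm.camera_info("wrist")["world_from_camera"]); np.save("Tw14.npy",T)
a=snap("wrist","w14"); im=snap("scene","s14");snap("top","t14")
for t in ["clip","clip_mouth","clip_grip","board_top"]:
  print(t,place("wrist",t,T),place("scene",t,np.array(arm.camera_info("scene")["world_from_camera"])))
o=np.hstack([cv2.resize(a[130:330,180:340],(400,500)),cv2.resize(im[70:220,200:320],(400,500))])[:,:,::-1]
cv2.imwrite("pics/z14.png",o)
```

```text
t 17.7 pos [521.1  37.5 263.5] tooly -3.1089 tilt z [ 0.0466  0.0056 -0.9989] w 33.3 F [-0.2  0.1  0.7] J [ 0.39  0.16 -0.22  0.01 -1.14 -0.36]
[np.float64(0.0055), np.float64(-0.0007), np.float64(0.0015), np.float64(-0.02)]
clip [(0.62, [519.3, 37.2, 184.9])] [(0.64, [522.3, 33.1, 189.4])]
clip_mouth [] [(0.69, [525.9, 36.6, 187.3])]
clip_grip [] [(0.64, [522.8, 36.9, 270.2])]
board_top [(0.71, [527.3, 30.0, 154.5])] []
```

View pics/z14.png

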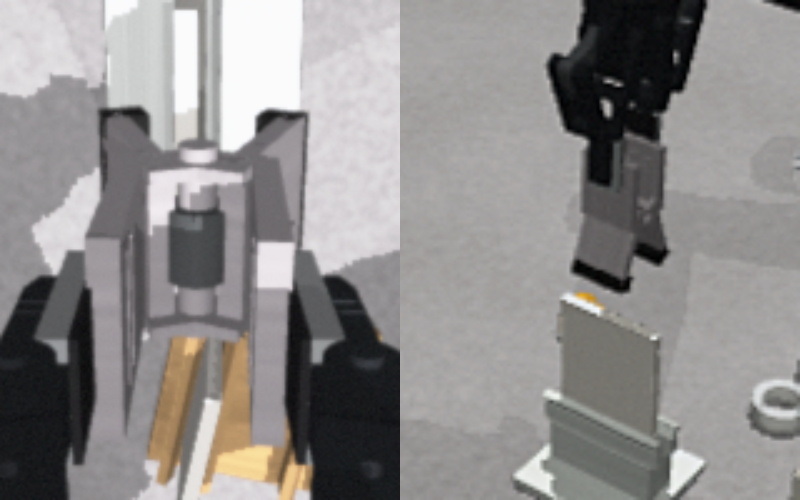

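Run:
```python
from h import *
T=np.load("Tw14.npy")
for P in ([532.5,-7.4,155],[524.5,-7.4,155],[530,-7.5,69],[523,33,155],[531,33,155],[531,-17,69],[522,-17,69]):
  u=proj("wrist",P,T);print(P,u.round(1),((u-[180,130])*2.5).round())
f=lambda x,y,z:bp("wrist",179.8+x/2.5,129.8+y/2.5,z,T).round(1)
for z in (185,190): print([f(x,112,z) for x in (100,148,256,308)])
```

```text
[532.5, -7.4, 155] [248.7 133.2] [172.   8.]
[524.5, -7.4, 155] [258.7 133.6] [197.   9.]
[530, -7.5, 69] [256.6 124.8] [191. -13.]
[523, 33, 155] [258.7 182.8] [197. 132.]
[531, 33, 155] [249.1 182.4] [173. 131.]
[531, -17, 69] [256.  115.6] [190. -36.]
[522, -17, 69] [264.5 115.9] [211. -35.]
[array([550.8,  20.1, 185. ]), array([536.8,  19.5, 185. ]), array([505.4,  18.1, 185. ]), array([490.5,  17.4, 185. ])]
[array([550. ,  18.9, 190. ]), array([536.3,  18.3, 190. ]), array([505.7,  16.9, 190. ]), array([491.1,  16.3, 190. ])]
```

View pics/w14.png

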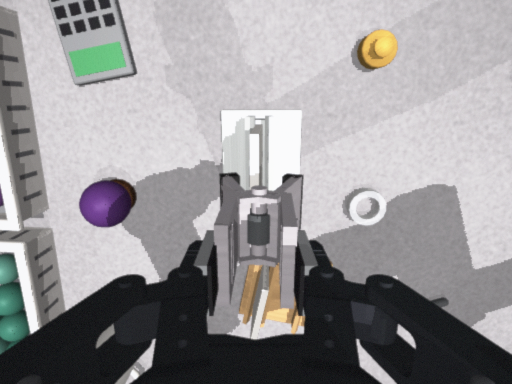

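Emit:
{"method": "arm_command", "body": {
  "commands": [0.003,-0.003,0,0,0.003,-0.003,0.004,0,0,0.0005,0.008,0,0,0.0005,0.008,0,0,0,0,0]
}}

```text
clock: 18.75
position: [527.5, 31.7, 241.7]
ee_rot: [0.719, -0.695, 0.015, -0.018]
contact_force: [0.3, -0.3, -0.7]
gripper_width: 33.3
```

```bash
cat > look.py <<'E'
import sys
from h import *
k=sys.argv[1]
plan(525,32,208,np.pi+0.033,n=3)
T=np.array(arm.camera_info("wrist")["world_from_camera"]); np.save(f"Tw{k}.npy",T)
a=snap("wrist","w"+k); im=snap("scene","s"+k)
o=np.hstack([cv2.resize(a[130:330,180:340],(400,500)),cv2.resize(im[90:220,210:314],(400,500))])[:,:,::-1]
cv2.imwrite(f"pics/z{k}.png",o)
E
python3 look.py 15
```

```text
t 18.75 pos [527.5  31.7 241.7] tooly -3.1084 tilt z [ 0.0459  0.0058 -0.9989] w 33.3 F [ 0.3 -0.3 -0.7] J [ 0.37  0.19 -0.25  0.01 -1.09 -0.35]
[np.float64(-0.0001), np.float64(0.0014), np.float64(0.0112), np.float64(0.0)]
[np.float64(-0.0001), np.float64(0.0014), np.float64(0.0112), np.float64(0.0)]
[np.float64(-0.0001), np.float64(0.0014), np.float64(0.0112), np.float64(0.0)]
```

View pics/z15.png

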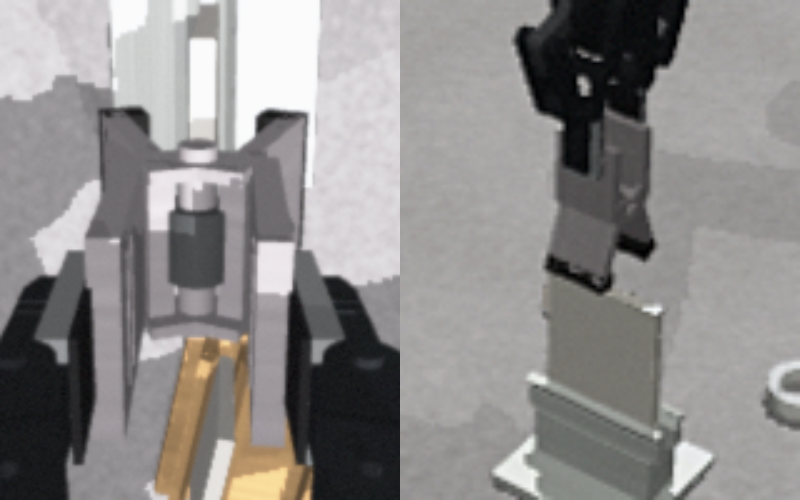

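Run:
```python
from h import *
T=np.load("Tw15.npy")
f=lambda x,y,z:bp("wrist",179.8+x/2.5,129.8+y/2.5,z,T).round(1)
for z in (164,168): print([f(x,112,z) for x in (100,148,256,308)])
print(f(190,38,155),f(214,38,155))
```

```text
[array([557.1,  14.3, 164. ]), array([543.1,  13.6, 164. ]), array([511.9,  12.2, 164. ]), array([497.1,  11.5, 164. ])]
[array([556.5,  13.3, 168. ]), array([542.7,  12.7, 168. ]), array([512.1,  11.3, 168. ]), array([497.5,  10.6, 168. ])]
[532.  -7. 155.] [525.   -7.3 155. ]
```

Emit:
{"method": "arm_command", "body": {
  "commands": [0,0.0003,0.007,0,0,0.0003,0.007,0,0,0.0003,0.006,0,0,0,0,0,0,0,0,0]
}}

```text
clock: 19.35
position: [528.4, 32.2, 221.5]
ee_rot: [0.719, -0.695, 0.015, -0.019]
contact_force: [-0.1, 0.1, -0.9]
gripper_width: 33.4
```

```bash
python3 look.py 16
```

```text
t 19.35 pos [528.4  32.2 221.5] tooly -3.1075 tilt z [ 0.0489  0.0061 -0.9988] w 33.4 F [-0.1  0.1 -0.9] J [ 0.37  0.21 -0.28  0.01 -1.04 -0.35]
[np.float64(0.0), np.float64(0.0014), np.float64(0.0044), np.float64(0.02)]
[np.float64(0.0), np.float64(0.0014), np.float64(0.0044), np.float64(0.02)]
[np.float64(0.0), np.float64(0.0014), np.float64(0.0044), np.float64(0.02)]
```

View pics/z16.png

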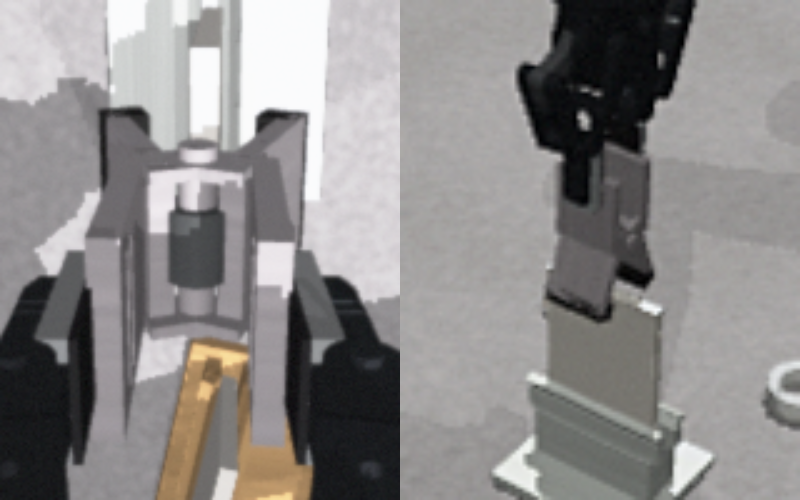

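Emit:
{"method": "arm_command", "body": {
  "commands": [0,0.0005,0.006,0,0,0.0005,0.006,0,0,0.0003,0.003,0,0,0,0,0,0,0,0,0]
}}

```text
clock: 19.95
position: [527.9, 32.3, 205.5]
ee_rot: [0.719, -0.695, 0.016, -0.02]
contact_force: [0.3, 0.0, -1.1]
gripper_width: 33.8
```

```bash
python3 look.py 17
python3 - <<'E'
from h import *
for c in ["wrist","scene"]:
  T=np.array(arm.camera_info(c)["world_from_camera"])
  for t in ["clip","clip_mouth","clip_grip","board","board_top","groove_floor"]: print(c,t,place(c,t,T))
E
```

```text
t 19.95 pos [527.9  32.3 205.5] tooly -3.1076 tilt z [ 0.0496  0.0065 -0.9987] w 33.8 F [ 0.3  0.  -1.1] J [ 0.38  0.22 -0.31  0.01 -1.   -0.35]
[np.float64(0.0001), np.float64(0.0009), np.float64(-0.0009), np.float64(0.02)]
[np.float64(0.0001), np.float64(0.0009), np.float64(-0.0009), np.float64(0.02)]
[np.float64(0.0001), np.float64(0.0009), np.float64(-0.0009), np.float64(0.02)]
wrist clip [(0.68, [525.0, 33.3, 126.0])]
wrist clip_mouth [(0.67, [713.7, 101.8, 40.0])]
wrist clip_grip [(0.92, [523.6, 32.1, 210.9])]
wrist board [(0.94, [527.6, 33.2, 47.6])]
wrist board_top []
wrist groove_floor [(0.81, [525.3, 33.7, 43.2])]
scene clip [(0.67, [532.5, 32.3, 46.1])]
scene clip_mouth [(0.72, [531.0, 35.3, 130.6])]
scene clip_grip [(0.61, [529.5, 33.1, 213.8])]
scene board [(0.72, [529.1, 28.5, 47.5])]
scene board_top []
scene groove_floor [(0.72, [526.7, 33.0, 43.7])]
```

View pics/z17.png

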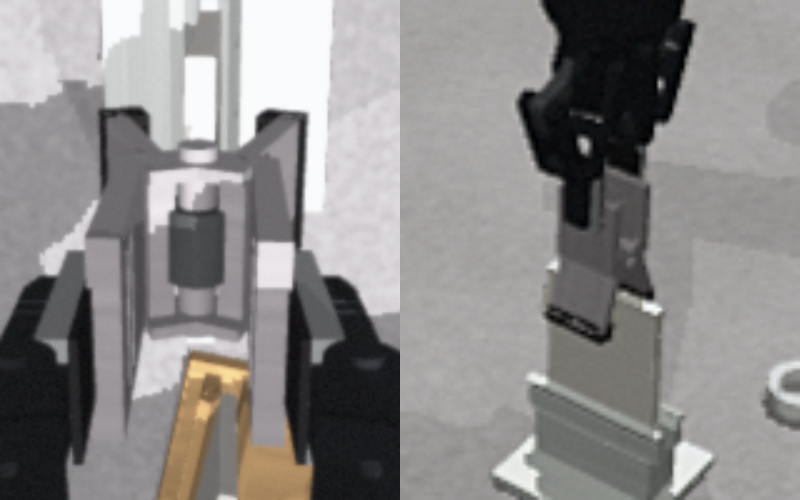

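Run:
```python
from h import *
T=np.load("Tw17.npy")
f=lambda x,y,z:bp("wrist",179.8+x/2.5,129.8+y/2.5,z,T).round(1)
for z in (128,132): print([f(x,112,z) for x in (100,148,256,308)])
print(f(186,56,155),f(215,56,155), f(186,142,155),f(215,142,155))
```

```text
[array([557.8,  14.9, 128. ]), array([543.8,  14.3, 128. ]), array([512.7,  12.8, 128. ]), array([497.8,  12.1, 128. ])]
[array([557.2,  13.9, 132. ]), array([543.4,  13.3, 132. ]), array([512.8,  11.9, 132. ]), array([498.3,  11.2, 132. ])]
[532.  -7. 155.] [524.8  -7.3 155. ] [531.3  15.2 155. ] [523.9  14.8 155. ]
```

Emit:
{"method": "arm_command", "body": {
  "commands": [0,0,-0.003,0,0,0,0,0,0,0,0,0,0,0,0,0,0,0,0,0]
}}

```text
clock: 21.15
position: [527.9, 32.3, 209.1]
ee_rot: [0.719, -0.695, 0.016, -0.02]
contact_force: [0.5, -1.1, -1.0]
gripper_width: 33.7
```

```bash
python3 look.py 18
```

```text
t 21.15 pos [527.9  32.3 209.1] tooly -3.1076 tilt z [ 0.0502  0.0068 -0.9987] w 33.7 F [ 0.5 -1.1 -1. ] J [ 0.38  0.21 -0.3   0.01 -1.01 -0.35]
[np.float64(0.0001), np.float64(0.001), np.float64(0.0003), np.float64(0.02)]
[np.float64(0.0001), np.float64(0.001), np.float64(0.0003), np.float64(0.02)]
[np.float64(0.0001), np.float64(0.001), np.float64(0.0003), np.float64(0.02)]
```

View pics/z18.png

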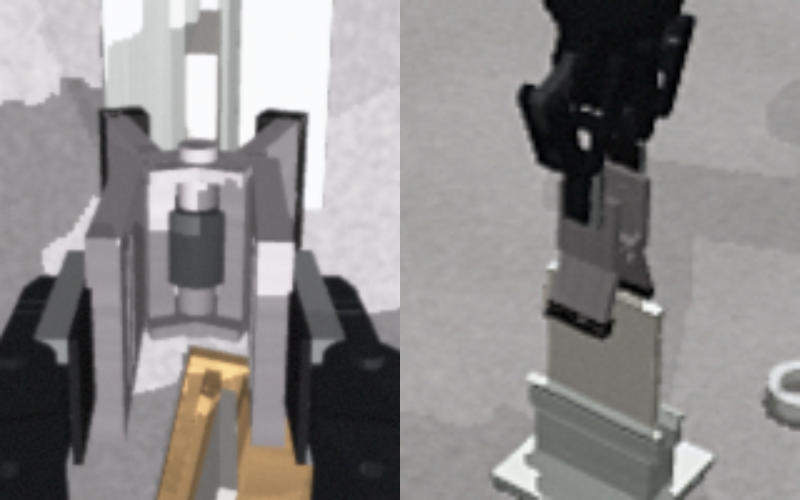

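The jaws straddle the board with even gaps on both sides. In the wrist crop the jaw tips are at columns 124 and 282, and the board top is around column 202. The tips sit about 2 cm below the top edge. I'm handing in now.

```bash
python3 -c "
from bench import arm
print(arm.job_done())"
```

```text
the job is handed in; nothing more can be done
None
```

I moved the tall board from the rack into the stand's groove, pressed it down, let go, then picked up the clip by its finger plates. I handed in at about 21 s with the squeezed clip held over the middle of the board's top edge. No verdict is reported.

**Board:** In the wrist picture taken after I let go, its top edge is centred at about (527, 32) mm, against a stand centre of about (526, 33). It is in line with the groove within about 0.01 rad. It went down to the floor: the gripper stopped at the height expected for a seated board.

**Clip:**
- **Grip:** The fingers read 33.7 mm over the plates, near the 36 mm stop; the gripper reads about 1 mm low. The pictures show the jaws wide open.
- **Position:** The mouth is within about 1 mm of the board's mid-plane and middle, and roughly 20–27 mm below the top edge.
- **Contact:** There is visible clearance on both sides, and the force readings are about 1 N, which is noise level.

**What disagreed or went less cleanly:**
- **Tilt:** The tool's tilt drifted during the moves and ended at about 0.05 rad, inside the 0.25 limit.
- **Squeezing the clip:** Closing on it pushed the tool up and sideways by about 14 mm each, so the pads grip nearer the plates' upper ends than the marked grip point.
- **Network estimates:** On the last usable look the mouth position varied by about 6 mm between cameras. One wrist-camera report of the mouth was plainly wrong (on the stone ball), and so was one scene-camera report of the clip (at the stand), so I ignored both.
- **Bystanders:** I did not measure them again at the end. Nothing looked shifted in the pictures I took.

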